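Shim the shaker foot, then load the jars

ROBOT

A 6-joint arm with a two-finger parallel gripper is mounted at the origin on the work surface. World frame = base frame: x ahead of the robot, y to its left, z up, the work surface at z = 0. Lengths are in m, angles in rad, forces in N, time in s.
With the tool pointing down it reaches from about 0.3 to 0.825 m from the base axis. Payload 5.4 kg.
Tool frame: the origin (TCP) lies midway between the tips of the shut fingers; the grasp point (between the pads) lies 19 mm behind it; z points along the fingers, y is the direction in which the jaws open and shut (so a half turn about z gives the same grasp; the last joint's range is limited). The gripper opens to 92 mm and grips with 3 to 60 N. Pads are 20 mm wide; open, the fingers measure 128 mm over their backs; the gripper's body (75 mm by 189 mm) begins 69 mm behind the grasp point.
Start: joints at [1.056, 0.158, 1.597, -0, 1.386, -0.21], TCP at [0.173, 0.548, 0.215] pointing down, gripper open.
Joint ranges: [-2.91, 2.91], [-0.94, 2.29], [0.18, 2.7], [-1.29, 4.43], [0.17, 2.64], [-3, 3]. Speed limits (rad/s): [2.57, 2.57, 3.14, 3.14, 3.14, 3.14].

INTERFACE

Orientations are given as [roll, pitch, yaw] about the fixed x, y, z axes, in that order (R = Rz(yaw) Ry(pitch) Rx(roll)).
In Python, from plant import * gives the robot as it stands.
- The arm moves only by the tool arm_command, never from a script. Its argument "series" is text: rows parted by semicolons, each of 5 numbers parted by spaces: the shift along the tool's x, y, z in cm, then the turn about the tool's z in rad, then the closure, from 0 (fully open) to 1 (shut). In form: tx ty tz turn gripper; .... A call has 1 to 12 rows; each row is the pose to reach, as a shift and turn from the pose measured when the call began, along the tool's axes at that moment; what a row does not reach only later rows make up. A row lasts 1/12 s, in which the tool goes at most 41.7 mm and 7.16 degrees, less where a joint would pass 70% of its speed; a pose out of reach is approached as far as the arm can. A call with a gripper value outside its range is refused whole. The fingers move at their own pace and stop on an object; the grip force is fixed at half the most. Time passes only in rows, so rows that repeat a pose let the fingers close. It gives the time, the measured TCP pose, the force and the opening at its end, in the units of the state.
- read_state(): the state, without advancing time (a new reading comes with each control period).
- grab_frame(name): name is "side" or "top" or "wrist"; returns a dict with "frame" (400x640x3 uint8, blue, green, red), "fx", "fy", "cx", "cy" (pixels), "position" and "attitude" of the camera in the world. Camera axes: x right, y down, z forward; pixel columns grow to the right and rows downward; lengths in m; the calibration is good to about 2 mm. A picture is of the moment at which its call begins. There is no depth.
- close_job(): hands the job in, once; it reports no verdict.
The state is a dict: "clock": time; "joints": joint angles; "qvel": joint speeds; "tau": joint torques, N m; "eef_pos": TCP position; "tcp_rot": TCP orientation; "ft_force": force on the tool from outside, world axes, zero at the start; "moment": the same for the moment, N m; "gripper_width": opening from 0.0 (shut) to 1.0 (fully open).
Only numpy, scipy, OpenCV 4.12 (cv2) and the standard library are available. Lean on these libraries where they do the work, as an engineer would, in place of code of your own. Each camera call takes 0.05 s, during which the arm holds its last target.

TASK

There is a gap under the arched foot at the shaker's front, so find the shim that just fills it: starting with the thinnest and going up in thickness, slide each shim flat along the bench under the foot from the front, fully home, until you know the thickest one that goes in, and leave that one home under the foot with all the others lying flat on the mat. Then stand every jar upright in the shaker's pockets, one to a pocket, leaving the dishes and the bottle where they are.

Things in the scene. Friction and masses are not known exactly. Their poses are not given: they have to be found in the camera images.
- shaker: Low white bench shaker, fixed, 300 mm wide, 250 mm deep. Origin at bench level, middle of its front face (towards the robot); x points into the machine, y to the robot's left along the front. Along the front: a row of four open square jar pockets, walls up to 34 mm above the bench; behind, from x = 155 mm, a grey control box 90 mm tall (knobs to 105 mm).
- foot_spot (a point): Bench point under the middle of the dark steel foot, axes as the shaker's. Foot: arch 50 (x) by 92 (y) mm, 50 tall (screw head 58), two 14 mm legs 64 mm apart. The gap between the bench and its flat underside is open at the front (-x), closed at the back by the shaker's front at x = 25 mm. It takes the 12, 16 or 20 mm shim with 1.6 mm to spare, and not the next thicker one.
- foot_p: Heavy (4 kg) arched foot standing against the shaker's front, left of middle: one of three outwardly alike feet (foot_p, foot_q, foot_r) with different clearances; only one is fitted in a given start, the others are absent (None). Origin and axes as foot_spot (on the bench), so its pose does not tell the clearance.
- foot_q: Heavy (4 kg) arched foot standing against the shaker's front, left of middle: one of three outwardly alike feet (foot_p, foot_q, foot_r) with different clearances; only one is fitted in a given start, the others are absent (None). Origin and axes as foot_spot (on the bench), so its pose does not tell the clearance.
- foot_r: Heavy (4 kg) arched foot standing against the shaker's front, left of middle: one of three outwardly alike feet (foot_p, foot_q, foot_r) with different clearances; only one is fitted in a given start, the others are absent (None). Origin and axes as foot_spot (on the bench), so its pose does not tell the clearance.
- pocket0 (a point): Centre of the floor of jar pocket 0 (0 is the leftmost), 12 mm above the bench; pocket 64 by 64 mm inside, 22 mm deep, pockets 70 mm apart along the shaker's y.
- pocket1 (a point): Centre of the floor of jar pocket 1 (0 is the leftmost), 12 mm above the bench; pocket 64 by 64 mm inside, 22 mm deep, pockets 70 mm apart along the shaker's y.
- pocket2 (a point): Centre of the floor of jar pocket 2 (0 is the leftmost), 12 mm above the bench; pocket 64 by 64 mm inside, 22 mm deep, pockets 70 mm apart along the shaker's y.
- pocket3 (a point): Centre of the floor of jar pocket 3 (0 is the leftmost), 12 mm above the bench; pocket 64 by 64 mm inside, 22 mm deep, pockets 70 mm apart along the shaker's y.
- mat: Black rubber mat fixed to the bench, 200 mm (x) by 300 mm (y), 3 mm thick; origin under its centre at bench level. The shims lie on it side by side.
- shim_a_tab (a point): Aluminium shim, 8 mm thick: a flat plate 160 mm long (x) by 44 mm wide (y) with an upright grip tab on the middle of its top, 30 mm long (x), 14 mm wide (y), 40 mm tall. This point is the centre of the tab, 28 mm above the plate's underside, over the plate's middle. Both ends alike. 0.20 kg or so.
- shim_b_tab (a point): Aluminium shim, 12 mm thick: a flat plate 160 mm long (x) by 44 mm wide (y) with an upright grip tab on the middle of its top, 30 mm long (x), 14 mm wide (y), 40 mm tall. This point is the centre of the tab, 32 mm above the plate's underside, over the plate's middle. Both ends alike. 0.28 kg or so.
- shim_c_tab (a point): Aluminium shim, 16 mm thick: a flat plate 160 mm long (x) by 44 mm wide (y) with an upright grip tab on the middle of its top, 30 mm long (x), 14 mm wide (y), 40 mm tall. This point is the centre of the tab, 36 mm above the plate's underside, over the plate's middle. Both ends alike. 0.35 kg or so.
- shim_d_tab (a point): Aluminium shim, 20 mm thick: a flat plate 160 mm long (x) by 44 mm wide (y) with an upright grip tab on the middle of its top, 30 mm long (x), 14 mm wide (y), 40 mm tall. This point is the centre of the tab, 40 mm above the plate's underside, over the plate's middle. Both ends alike. 0.43 kg or so.
- jar0_mid (a point): Closed amber jar with a white cap, an upright cylinder 56 mm in diameter, 64 mm tall, heavy-bottomed; this point is its centre, 32 mm above its base. About 0.18 kg. Two to four of the jars are present, the others absent (None).
- jar1_mid (a point): Closed amber jar with a white cap, an upright cylinder 56 mm in diameter, 64 mm tall, heavy-bottomed; this point is its centre, 32 mm above its base. About 0.18 kg. Two to four of the jars are present, the others absent (None).
- jar2_mid (a point): Closed amber jar with a white cap, an upright cylinder 56 mm in diameter, 64 mm tall, heavy-bottomed; this point is its centre, 32 mm above its base. About 0.18 kg. Two to four of the jars are present, the others absent (None).
- jar3_mid (a point): Closed amber jar with a white cap, an upright cylinder 56 mm in diameter, 64 mm tall, heavy-bottomed; this point is its centre, 32 mm above its base. About 0.18 kg. Two to four of the jars are present, the others absent (None).
- dishes: Loose stack of three petri dishes, 90 mm across, 44 mm tall; origin under its centre. Bystander.
- media: Glass bottle with blue cap, 72 mm across, 150 mm tall; origin under its centre. Bystander.
Mind the look-alikes: they are no part of the job. What is shaped like the part that bears shim_c_tab but yellow is not meant.

How it is judged:
On the way, in this order (a step that is already met when the one before it is completed fails the run):
1. the 8 mm shim has been slid under the foot (x of shim_a_tab in the frame of foot_spot between -0.07 and -0.045 m and y of shim_a_tab in the frame of foot_spot between -0.02 and 0.02 m and z of shim_a_tab in the frame of foot_spot below 0.032 m and angle between the x axis of shim_a_tab and the x axis of foot_spot, either way round below 0.2 rad), for 0.1 s.
2. the 12 mm shim has been slid under the foot (x of shim_b_tab in the frame of foot_spot between -0.07 and -0.045 m and y of shim_b_tab in the frame of foot_spot between -0.02 and 0.02 m and z of shim_b_tab in the frame of foot_spot below 0.036 m and angle between the x axis of shim_b_tab and the x axis of foot_spot, either way round below 0.2 rad), for 0.1 s.
3. the 16 mm shim has been slid under the foot (middle gap) (x of shim_c_tab in the frame of foot_q between -0.07 and -0.045 m and y of shim_c_tab in the frame of foot_q between -0.02 and 0.02 m and z of shim_c_tab in the frame of foot_q below 0.04 m and angle between the x axis of shim_c_tab and the x axis of foot_q, either way round below 0.2 rad), for 0.1 s.
4. the 16 mm shim has been slid under the foot (largest gap) (x of shim_c_tab in the frame of foot_r between -0.07 and -0.045 m and y of shim_c_tab in the frame of foot_r between -0.02 and 0.02 m and z of shim_c_tab in the frame of foot_r below 0.04 m and angle between the x axis of shim_c_tab and the x axis of foot_r, either way round below 0.2 rad), for 0.1 s.
5. the 20 mm shim has been slid under the foot (largest gap) (x of shim_d_tab in the frame of foot_r between -0.07 and -0.045 m and y of shim_d_tab in the frame of foot_r between -0.02 and 0.02 m and z of shim_d_tab in the frame of foot_r below 0.044 m and angle between the x axis of shim_d_tab and the x axis of foot_r, either way round below 0.2 rad), for 0.1 s.
6. every jar present stands in a pocket (x of jar0_mid in the frame of shaker between 0.028 and 0.048 m and y of jar0_mid in the frame of shaker between -0.125 and 0.125 m and z of each of jar0_mid, jar1_mid, jar2_mid, jar3_mid in the frame of shaker below 0.049 m and angle between each of jar0_mid, jar1_mid, jar2_mid, jar3_mid's own z axis and vertical below 0.1 rad and x of jar1_mid in the frame of shaker between 0.028 and 0.048 m and y of jar1_mid in the frame of shaker between -0.125 and 0.125 m and x of jar2_mid in the frame of shaker between 0.028 and 0.048 m and y of jar2_mid in the frame of shaker between -0.125 and 0.125 m and x of jar3_mid in the frame of shaker between 0.028 and 0.048 m and y of jar3_mid in the frame of shaker between -0.125 and 0.125 m), for 0.2 s.
At the end, for the whole second after the job is handed in: The thickest shim that goes in lies flat under the foot, its leading end at least 35 of the 50 mm in, within 20 mm of the foot's middle line and 0.2 rad of square to it; every other shim lies flat with its middle over the mat; every jar present stands upright on the floor of a pocket; all at rest (all of step 3 and all of step 5 and all of step 6 and x of shim_b_tab in the frame of foot_p between -0.07 and -0.045 m and y of shim_b_tab in the frame of foot_p between -0.02 and 0.02 m and z of shim_b_tab in the frame of foot_p below 0.036 m and angle between the x axis of shim_b_tab and the x axis of foot_p, either way round below 0.2 rad and x of shim_a_tab in the frame of mat between -0.1 and 0.1 m and y of shim_a_tab in the frame of mat between -0.15 and 0.15 m and z of shim_a_tab in the frame of mat below 0.036 m and angle between shim_a_tab's own z axis and vertical below 0.1 rad and ((x of shim_b_tab in the frame of mat between -0.1 and 0.1 m and y of shim_b_tab in the frame of mat between -0.15 and 0.15 m and z of shim_b_tab in the frame of mat below 0.04 m and angle between shim_b_tab's own z axis and vertical below 0.1 rad) or (x of shim_b_tab in the frame of foot_spot between -0.07 and -0.045 m and y of shim_b_tab in the frame of foot_spot between -0.02 and 0.02 m and z of shim_b_tab in the frame of foot_spot below 0.036 m and angle between the x axis of shim_b_tab and the x axis of foot_spot, either way round below 0.2 rad)) and ((x of shim_c_tab in the frame of mat between -0.1 and 0.1 m and y of shim_c_tab in the frame of mat between -0.15 and 0.15 m and z of shim_c_tab in the frame of mat below 0.044 m and angle between shim_c_tab's own z axis and vertical below 0.1 rad) or (x of shim_c_tab in the frame of foot_spot between -0.07 and -0.045 m and y of shim_c_tab in the frame of foot_spot between -0.02 and 0.02 m and z of shim_c_tab in the frame of foot_spot below 0.04 m and angle between the x axis of shim_c_tab and the x axis of foot_spot, either way round below 0.2 rad)) and ((x of shim_d_tab in the frame of mat between -0.1 and 0.1 m and y of shim_d_tab in the frame of mat between -0.15 and 0.15 m and z of shim_d_tab in the frame of mat below 0.048 m and angle between shim_d_tab's own z axis and vertical below 0.1 rad) or (x of shim_d_tab in the frame of foot_spot between -0.07 and -0.045 m and y of shim_d_tab in the frame of foot_spot between -0.02 and 0.02 m and z of shim_d_tab in the frame of foot_spot below 0.044 m and angle between the x axis of shim_d_tab and the x axis of foot_spot, either way round below 0.2 rad)) and linear speed of each of shim_a, shim_b, shim_c, shim_d, jar0, jar1, jar2, jar3 below 0.03 m/s); the robot touches nothing.
It fails at once if the dishes is moved more than 50 mm (distance of dishes from where it was at the start of the episode above 0.05 m).
It fails at once if the media is moved more than 50 mm (distance of media from where it was at the start of the episode above 0.05 m).
Of foot_p, foot_q, foot_r only 1 to 1 are there at a start; the rules pass over those that are not, and their reading is None.
Of jar0, jar1, jar2, jar3 only 2 to 4 are there at a start; the rules pass over those that are not, and their reading is None.
At some moment in a run one of shim_a, shim_b, shim_c, shim_d, jar0, jar1, jar2, jar3 may be knocked a few centimetres aside while the robot is not near it.
Once in a run the grip may slacken for a moment while it holds something.
It also fails if it takes over 210 s, if anything falls off the work surface, if the arm or the gripper's body presses on something with over 40 N, if the wrist force passes 120 N, or if a joint passes its speed limit or range.

## Working session

There is one attempt and no reset: what is moved stays moved. The work goes in short steps, Python scripts to look and compute and a tool call to move; the robot and the scene stay as the last step left them, time stands still between calls to the robot, and variables do not carry over. Pictures are saved under pics/ and viewed, and the job is handed in when it is done.

Besides the shell and the picture viewer there is one more tool, called in YAML: its name, and indented under it one key for each argument. arm_command: Moves the arm, as the interface text tells. Its arguments: {"type":"object","properties":{"series":{"type":"string"}},"required":["series"]}

```bash
mkdir -p pics; ls
cat > h.py <<'E'
from plant import *
import numpy as np, cv2
from scipy.spatial.transform import Rotation as R
E
python3 - <<'E'
from h import *
s=read_state()
for k in s: print(k,s[k])
for n in ["side","top","wrist"]:
    f=grab_frame(n); cv2.imwrite(f"pics/{n}0.png",f["frame"]); print(n,{k:f[k] for k in f if k!="frame"})
E
```

```text
pics
clock 0.0
joints [ 1.05587349e+00  1.59024524e-01  1.59820801e+00  1.43602918e-05
  1.38619002e+00 -2.10081039e-01]
qvel [ 0.00160587 -0.00051329 -0.00180549 -0.00023979  0.00020244 -0.000666  ]
tau [ 2.61228888e-04 -3.85582566e+01 -3.22110379e+01  7.00647198e-02
  3.80981388e-02 -1.30023018e-04]
eef_pos [0.17227854 0.54794225 0.21364483]
tcp_rot [-3.13980593e+00 -3.95406448e-04  2.83674786e+00]
ft_force [-0.51615801  1.14989163 -0.48356674]
moment [-0.00344806  0.04703078  0.00237459]
gripper_width 0.9974453388272743
side {'fx': 507.8268261539134, 'fy': 507.8268261539134, 'cx': 318.1004121236443, 'cy': 198.86254454363652, 'position': array([ 0.08596294, -0.99679518,  1.08561078]), 'attitude': array([-2.32263669,  0.00540742, -0.37871886])}
top {'fx': 385.7273053235383, 'fy': 385.7273053235383, 'cx': 317.8861733972334, 'cy': 200.0765221954532, 'position': array([ 0.31191806, -0.00886606,  1.10278662]), 'attitude': array([-2.95601612,  0.02702518, -1.56201978])}
wrist {'fx': 355.143567984457, 'fy': 355.143567984457, 'cx': 319.1536389791986, 'cy': 199.57072933514857, 'position': array([0.09750311, 0.57178343, 0.38279026]), 'attitude': array([2.86166845e+00, 8.89047175e-04, 1.26634265e+00])}
```

View pics/top0.png

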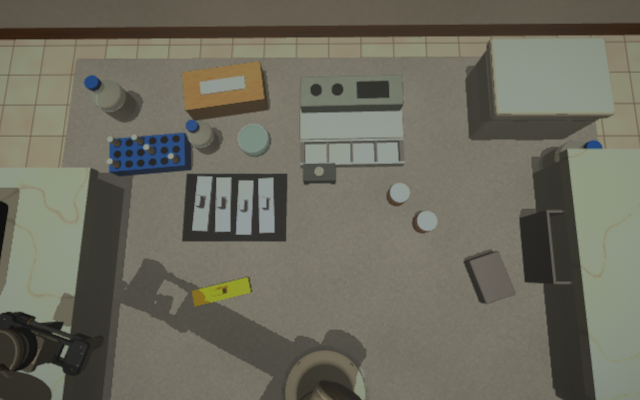

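View pics/side0.png

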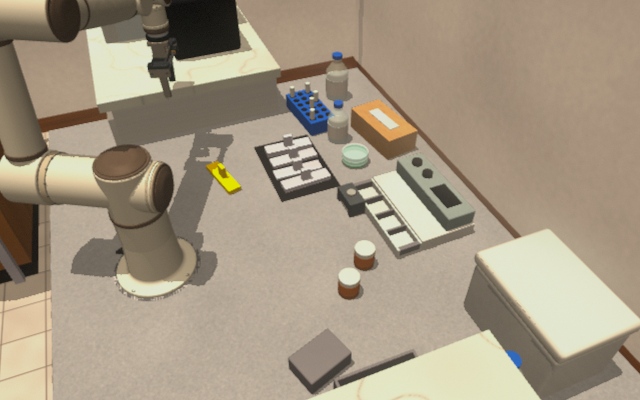

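View pics/wrist0.png

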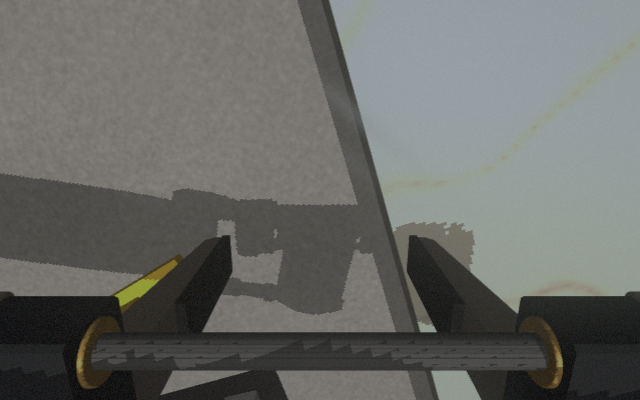

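```bash
cat >> h.py <<'E'
def rot(f): return R.from_euler('xyz',f["attitude"]).as_matrix()
def ray(f,uv,z):
    d=rot(f)@np.array([(uv[0]-f["cx"])/f["fx"],(uv[1]-f["cy"])/f["fy"],1.0])
    p=np.array(f["position"]); return p+d*(z-p[2])/d[2]
def proj(f,P):
    c=rot(f).T@(np.array(P)-f["position"]); return np.array([f["fx"]*c[0]/c[2]+f["cx"],f["fy"]*c[1]/c[2]+f["cy"]])
def snap(n,fn,crop=None,k=1):
    f=grab_frame(n); im=f["frame"]
    if crop: im=im[crop[1]:crop[3],crop[0]:crop[2]]
    if k!=1: im=cv2.resize(im,None,fx=k,fy=k,interpolation=cv2.INTER_CUBIC)
    cv2.imwrite("pics/"+fn+".png",im); return f
E
python3 - <<'E'
from h import *
f=snap("top","topz",(180,60,440,250),3)
for uv in [(399,193),(427,221)]: print("jarcap",ray(f,uv,.064))
for uv in [(183,241),(286,241),(287,174),(187,174)]: print("mat",ray(f,uv,.003))
for uv in [(319,173)]: print("foot",ray(f,uv,.05))
for uv in [(304,165),(403,165)]: print("shaker front top",ray(f,uv,.034))
for uv in [(316,153),(341,153),(365,153),(389,153)]: print("pocket",ray(f,uv,.012))
for uv in [(253,140)]: print("dish",ray(f,uv,.044))
for uv in [(192,126)]: print("cap",ray(f,uv,.15))
f=snap("side","sidez",(240,80,480,260),3)
E
```

```text
jarcap [ 0.52726505 -0.20080707  0.064     ]
jarcap [ 0.45051875 -0.27350166  0.064     ]
mat [0.39715817 0.40922753 0.003     ]
mat [0.39911996 0.1125979  0.003     ]
mat [0.59601688 0.11438357 0.003     ]
mat [0.59548485 0.41190522 0.003     ]
foot [0.58693798 0.0188709  0.05      ]
shaker front top [0.61473372 0.06258323 0.034     ]
shaker front top [ 0.61504913 -0.22012591  0.034     ]
pocket [0.65760186 0.02921428 0.012     ]
pocket [ 0.65761728 -0.04434688  0.012     ]
pocket [ 0.65763202 -0.11471393  0.012     ]
pocket [ 0.65764672 -0.18483578  0.012     ]
dish [0.68656832 0.21075895 0.044     ]
cap [0.68781809 0.35174727 0.15      ]
```

View pics/topz.png

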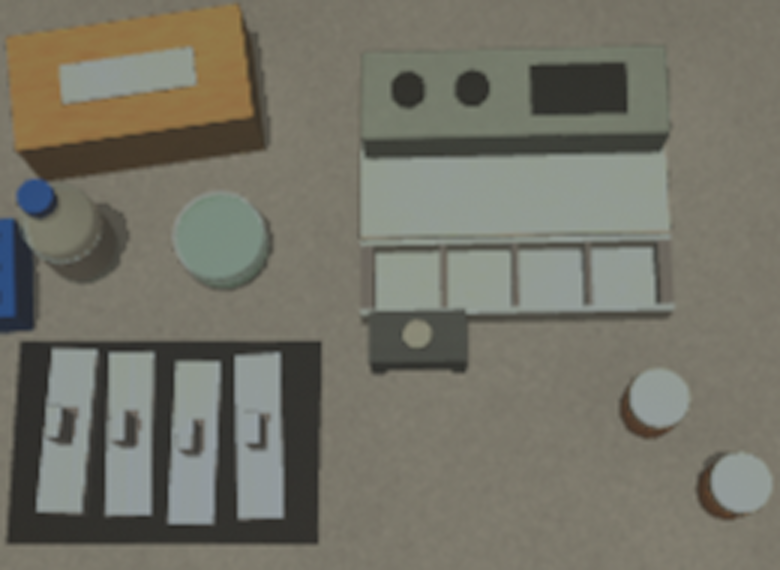

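View pics/sidez.png

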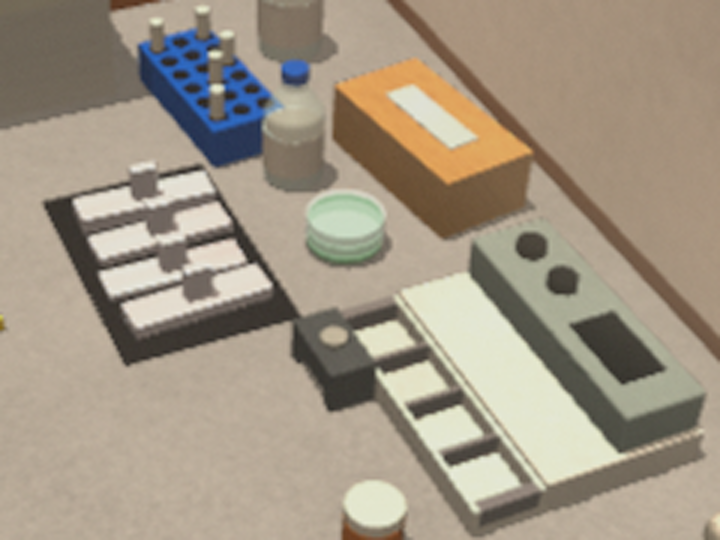

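arm_command:
  series: "-37.1 -18.5 0 -0.305 0;-37.1 -18.5 0 -0.305 0;-37.1 -18.5 0 -0.305 0;-37.1 -18.5 0 -0.305 0;-37.1 -18.5 0 -0.305 0;-37.1 -18.5 0 -0.305 0.55;-37.1 -18.5 0 -0.305 0.55;-37.1 -18.5 0 -0.305 0.55;-37.1 -18.5 0 -0.305 0.55;-37.1 -18.5 0 -0.305 0.55;-37.1 -18.5 0 -0.305 0.55;-37.1 -18.5 0 -0.305 0.55"

```text
clock: 1.25
eef_pos: [0.4721, 0.2587, 0.214]
tcp_rot: [-3.141, -0.001, 3.138]
ft_force: [-0.6, 0.6, -0.2]
gripper_width: 0.519
```

Run:
```python
from h import *
f=snap("wrist","w1"); s=read_state(); print(s["clock"],s["eef_pos"],s["tcp_rot"],s["gripper_width"],f["position"])
cv2.imwrite("pics/w1big.png",cv2.resize(f["frame"],(800,500)))
```

```text
1.3 [0.47085273 0.26005997 0.2139732 ] [-3.14114265e+00 -1.40335863e-03  3.13977729e+00] 0.471147418420663 [0.39371075 0.2593078  0.38312255]
```

View pics/w1.png

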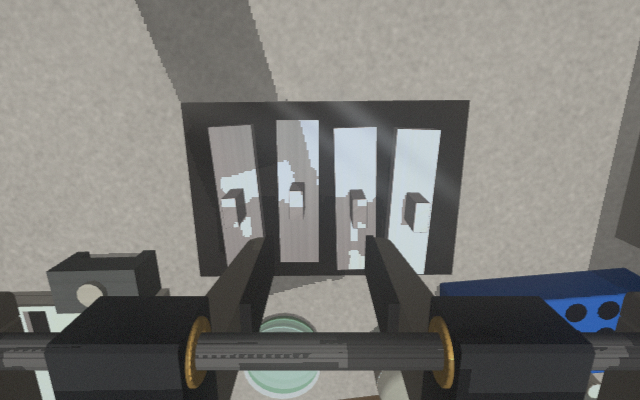

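Run:
```python
from h import *
im=cv2.imread("pics/w1.png")
cv2.imwrite("pics/w1z.png",cv2.resize(im[95:285,195:460],None,fx=3,fy=3,interpolation=cv2.INTER_CUBIC))
```

```text
(no output)
```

View pics/w1z.png

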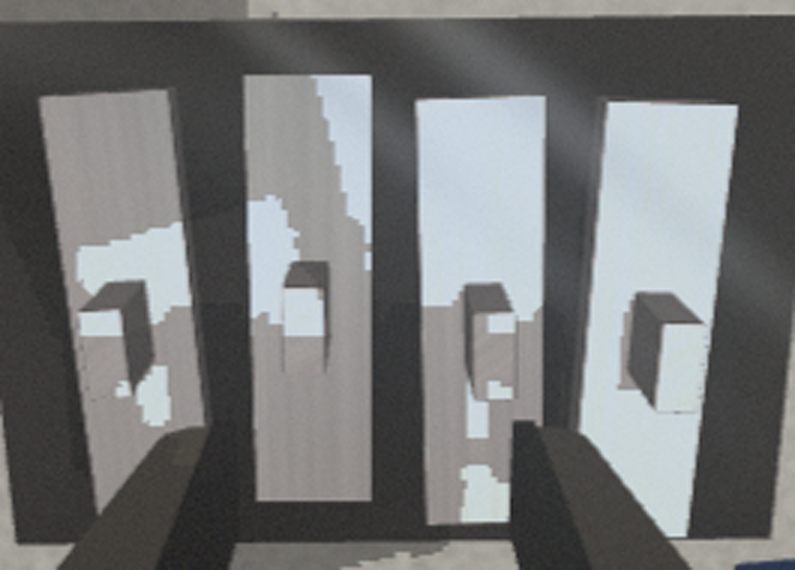

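Run:
```python
from h import *
f=grab_frame("wrist")
q=lambda a:(a[0]/3+195-.33,a[1]/3+95-.33)
L={"S1":[(40,97),(97,513)],"S2":[(372,75),(372,501)],"S3":[(416,100),(427,525)],"S4":[(737,105),(688,537)]}
W={"S1":[(40,97),(168,90)],"S2":[(243,76),(372,75)],"S3":[(416,100),(546,96)],"S4":[(606,104),(737,105)]}
for n in L:
  print(n,[ (round(1e3*np.linalg.norm(ray(f,q(L[n][0]),h)-ray(f,q(L[n][1]),h)),1),round(1e3*np.linalg.norm(ray(f,q(W[n][0]),h)-ray(f,q(W[n][1]),h)),1)) for h in (.011,.015,.019,.023)], ray(f,q(L[n][0]),.017),ray(f,q(L[n][1]),.017))
```

```text
S1 [(np.float64(157.1), np.float64(44.1)), (np.float64(155.4), np.float64(43.6)), (np.float64(153.7), np.float64(43.2)), (np.float64(152.1), np.float64(42.7))] [0.42084338 0.14783852 0.017     ] [0.57522031 0.15583292 0.017     ]
S2 [(np.float64(159.2), np.float64(44.0)), (np.float64(157.5), np.float64(43.6)), (np.float64(155.8), np.float64(43.1)), (np.float64(154.1), np.float64(42.6))] [0.41374341 0.25996306 0.017     ] [0.57041159 0.25968168 0.017     ]
S3 [(np.float64(161.1), np.float64(44.6)), (np.float64(159.3), np.float64(44.1)), (np.float64(157.6), np.float64(43.7)), (np.float64(155.9), np.float64(43.2))] [0.4220213  0.27481833 0.017     ] [0.58040121 0.28050366 0.017     ]
S4 [(np.float64(164.4), np.float64(45.1)), (np.float64(162.7), np.float64(44.6)), (np.float64(160.9), np.float64(44.1)), (np.float64(159.1), np.float64(43.6))] [0.42384071 0.38346082 0.017     ] [0.58557919 0.37980413 0.017     ]
```

arm_command:
  series: "7 -16 11.4 0 0.55;7 -16 11.4 0 0.55;7 -16 11.4 0 0.55;7 -16 11.4 0 0.55;7 -16 11.4 0 0.55;7 -16 11.4 0 0.55;7 -16 11.4 0 0.55;7 -16 11.4 0 0.55"

```text
clock: 2.02
eef_pos: [0.4005, 0.1021, 0.101]
tcp_rot: [3.141, 0.0, -3.14]
ft_force: [0.8, -0.1, -0.6]
gripper_width: 0.449
```

Run:
```python
from h import *
f=snap("wrist","w2"); print(f["position"],f["attitude"],read_state()["eef_pos"])
im=f["frame"][60:290,300:640]
cv2.imwrite("pics/w2z.png",cv2.resize(im,None,fx=2.3,fy=2.3,interpolation=cv2.INTER_CUBIC))
```

```text
[0.3218699  0.10211741 0.27000083] [ 2.86067385e+00 -6.95029027e-04  1.57264660e+00] [0.40120618 0.10223406 0.10154412]
```

View pics/w2z.png

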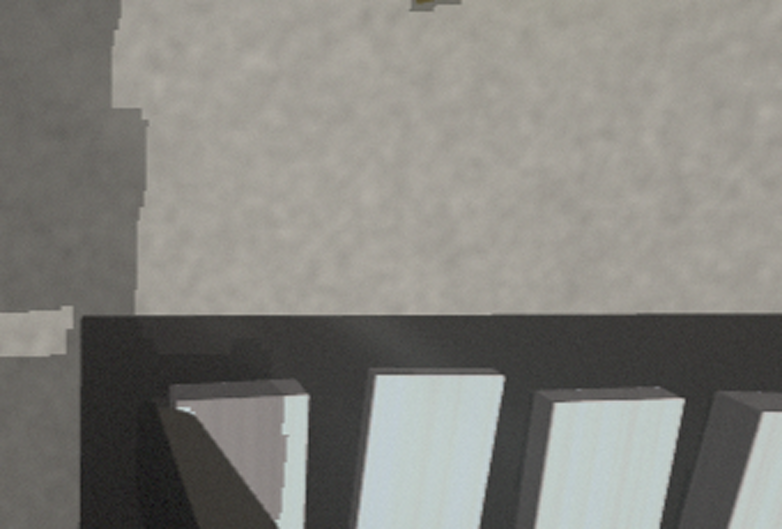

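Run:
```python
from h import *
im=cv2.imread("pics/w2.png")
g=im[215:265,365:640]
g=cv2.convertScaleAbs(g,alpha=1.6,beta=10)
a=cv2.resize(g[:, :138],None,fx=5.7,fy=5.7,interpolation=cv2.INTER_CUBIC); b=cv2.resize(g[:,137:],None,fx=5.7,fy=5.7,interpolation=cv2.INTER_CUBIC)
b=b[:, :a.shape[1]]; a=a[:,:b.shape[1]]
cv2.imwrite("pics/w2y.png",np.vstack([a,b]))
```

```text
(no output)
```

View pics/w2y.png

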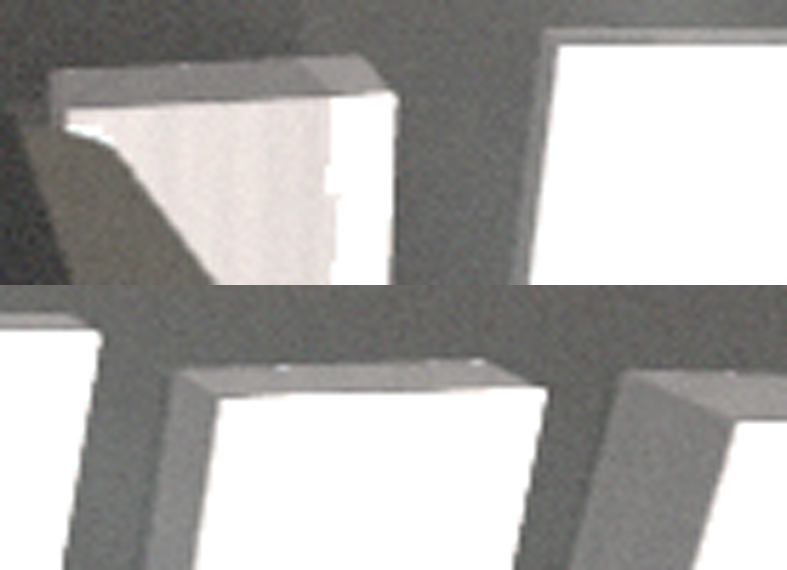

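Run:
```python
from h import *
f=grab_frame("wrist")
A=lambda p:(365+p[0]/5.7-.4,215+p[1]/5.7-.4); B=lambda p:(502+p[0]/5.7-.4,215+(p[1]-285)/5.7-.4)
for n,b,t in [("S1",A((52,72)),A((65,110))),("S1r",A((362,55)),A((397,93))),("S2",A((546,32)),A((558,45))),("S3",B((180,370)),B((218,400))),("S3r",B((490,360)),B((545,388))),("S4",B((622,372)),B((737,422)))]:
    P=ray(f,b,.003)
    e=[np.linalg.norm(proj(f,P+[0,0,h])-t) for h in np.arange(.002,.03,.0005)]
    print(n,P.round(4),np.arange(.002,.03,.0005)[np.argmin(e)],min(e))
```

```text
S1 [0.4229 0.1464 0.003 ] 0.014 0.47538206012633294
S1r [0.4203 0.1898 0.003 ] 0.015000000000000001 0.3449514237399934
S2 [0.4168 0.2153 0.003 ] 0.005 0.36575217717909947
S3 [0.4246 0.2747 0.003 ] 0.0095 0.9662152793816771
S3r [0.423  0.3181 0.003 ] 0.0105 0.2255611953477942
S4 [0.4247 0.3371 0.003 ] 0.019000000000000003 0.41407434187287295
```

Run:
```python
from h import *
f=grab_frame("wrist"); f["position"]=np.array([0.3929,0.2593,.38312]); f["attitude"]=np.array([np.pi-.2810,0,1.5708])
# attitude at w1: scale check with mat corners
for uv in [(182,102),(469,100)]: print("mat",ray(f,uv,.003))
q=lambda a:(a[0]/3+195-.33,a[1]/3+95-.33)
D={"S1":(.019,[(40,97),(168,90),(97,513)]),"S2":(.011,[(243,76),(372,75),(372,501),(256,501)]),"S3":(.015,[(416,100),(546,96),(427,525)]),"S4":(.023,[(606,104),(737,105),(688,537)])}
for n,(h,c) in D.items():
    print(n,[ray(f,q(p),h)[:2].round(4) for p in c])
```

```text
mat [0.39779644 0.11773401 0.003     ]
mat [0.3958076  0.41373449 0.003     ]
S1 [array([0.4219, 0.1473]), array([0.4196, 0.1904]), array([0.5756, 0.1554])]
S2 [array([0.4155, 0.2148]), array([0.4151, 0.2588]), array([0.5745, 0.2587]), array([0.5745, 0.2143])]
S3 [array([0.4232, 0.2738]), array([0.4219, 0.3179]), array([0.5826, 0.2797])]
S4 [array([0.4239, 0.3367]), array([0.4242, 0.3803]), array([0.5835, 0.3771])]
```

Run:
```python
from h import *
im=cv2.imread("pics/w1.png")
g=cv2.convertScaleAbs(im[235:330,0:180],alpha=2,beta=10)
cv2.imwrite("pics/w1f.png",cv2.resize(g,None,fx=4.4,fy=4.4,interpolation=cv2.INTER_CUBIC))
t=cv2.imread("pics/top0.png")[140:200,290:350]
cv2.imwrite("pics/topf.png",cv2.resize(cv2.convertScaleAbs(t,alpha=2,beta=0),None,fx=9,fy=9,interpolation=cv2.INTER_CUBIC))
```

```text
(no output)
```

View pics/w1f.png

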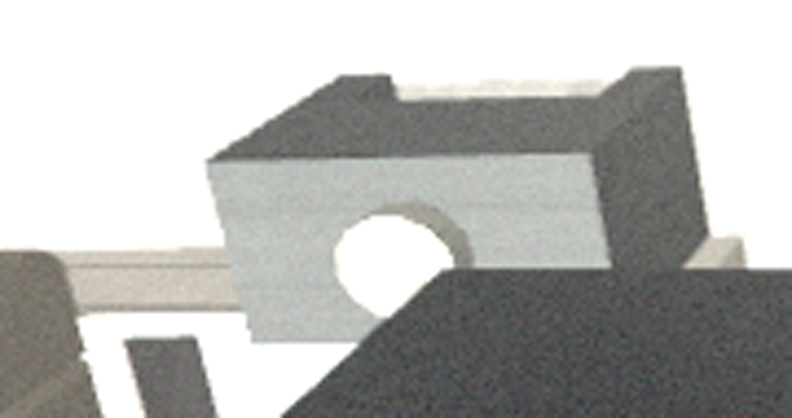

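View pics/topf.png

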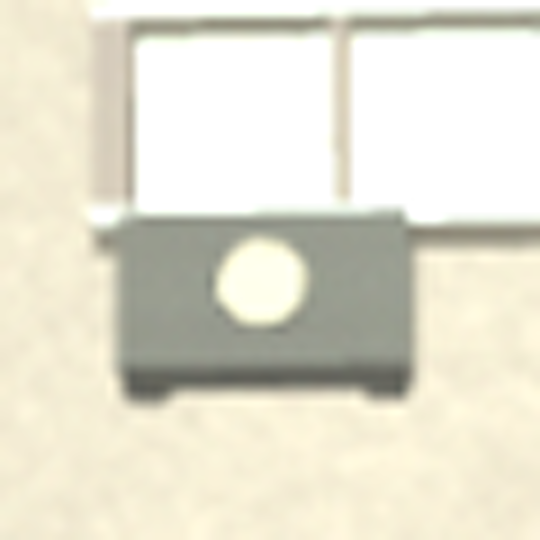

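Run:
```python
from h import *
f=grab_frame("wrist"); f["position"]=np.array([0.3929,0.2593,.38312]); f["attitude"]=np.array([np.pi-.2810,0,1.5708])
q=lambda a:(a[0]/4.4-.4,235+a[1]/4.4-.4)
for p,z in [((207,160),.05),((590,152),.05),((392,250),.058),((342,75),0),((683,68),0),((390,75),0),((630,68),0)]: print(p,ray(f,q(p),z).round(4))
t=grab_frame("top")
q=lambda a:(290+a[0]/9-.45,140+a[1]/9-.45)
for p,z in [((122,367),.05),((413,360),.05),((118,215),.05),((408,210),.05),((262,282),.058)]: print("top",ray(t,q(p),z).round(4))
for uv in [(315,153),(341,153),(365,153),(389,153)]: print(ray(t,uv,.012)[:2])
```

```text
(207, 160) [ 0.5661 -0.0231  0.05  ]
(590, 152) [0.564  0.0674 0.05  ]
(392, 250) [0.5852 0.022  0.058 ]
(342, 75) [ 0.567  -0.0242  0.    ]
(683, 68) [0.565  0.0669 0.    ]
(390, 75) [ 0.567  -0.0114  0.    ]
(630, 68) [0.565  0.0528 0.    ]
top [0.5656 0.0633 0.05  ]
top [ 0.5681 -0.0274  0.05  ]
top [0.6148 0.0654 0.05  ]
top [ 0.6165 -0.0258  0.05  ]
top [0.5909 0.0197 0.058 ]
[0.65760124 0.03216231]
[ 0.65761728 -0.04434688]
[ 0.65763202 -0.11471393]
[ 0.65764672 -0.18483578]
```

arm_command:
  series: "-9.4 13.45 0 0 0.55;-9.4 13.45 0 0 0.55;-9.4 13.45 0 0 0.55;-9.4 13.45 0 0 0.55;-9.4 13.45 0 0 0.55;-9.4 13.45 0 0 0.55;-9.4 13.45 0 0 0.55"

```text
clock: 2.85
eef_pos: [0.4945, 0.2368, 0.101]
tcp_rot: [-3.141, -0.0, -3.138]
ft_force: [-0.5, -0.5, 0.4]
gripper_width: 0.45
```

Run:
```python
from h import *
f=snap("wrist","w3"); s=read_state(); print(s["clock"],s["eef_pos"],s["tcp_rot"],s["ft_force"])
```

```text
2.9 [0.49425618 0.23625231 0.10115409] [-3.14094104e+00  1.36282484e-04 -3.13928684e+00] [-0.18622869  0.37558227  0.41864863]
```

View pics/w3.png

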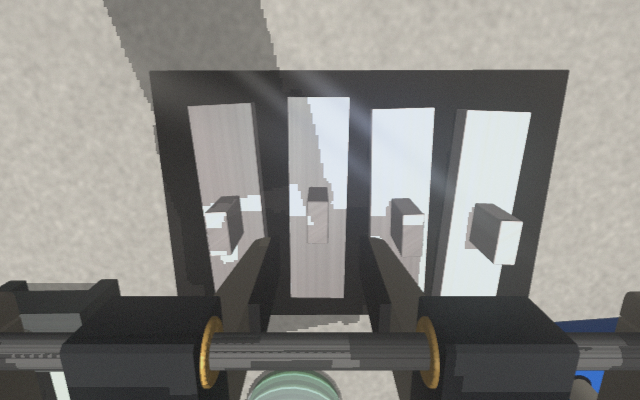

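arm_command:
  series: "0 0 4 0 0.55;0 0 7 0 0.55;0 0 7.8 0 0.55;0 0 7.8 0 0.55;0 0 7.8 0 1;0 0 7.8 0 1;0 0 7.8 0 1;0 0 7.8 0 1;0 0 7.8 0 1;0 0 7.8 0 1"

```text
clock: 3.73
eef_pos: [0.4956, 0.2363, 0.0248]
tcp_rot: [-3.141, 0.003, -3.139]
ft_force: [-0.4, -1.2, 7.2]
gripper_width: 0.151
```

arm_command:
  series: "0 0 -2 0 1;0 0 -4 0 1;0 0 -6.5 0 1;0 0 -6.5 0 1;0 0 -6.5 0 1;0 0 -6.5 0 1"

```text
clock: 4.23
eef_pos: [0.4944, 0.2362, 0.0885]
tcp_rot: [-3.141, 0.001, -3.139]
ft_force: [-1.0, -0.9, -2.4]
gripper_width: 0.151
```

Run:
```python
from h import *
f=snap("wrist","w4"); s=read_state(); print(s["clock"],s["eef_pos"],s["tcp_rot"],s["ft_force"],s["gripper_width"])
```

```text
4.2833 [0.49399146 0.23609425 0.08795459] [-3.14058604e+00 -3.35304026e-04 -3.13926306e+00] [ 0.21955942  0.19823455 -3.05232863] 0.1514056876817709
```

View pics/w4.png

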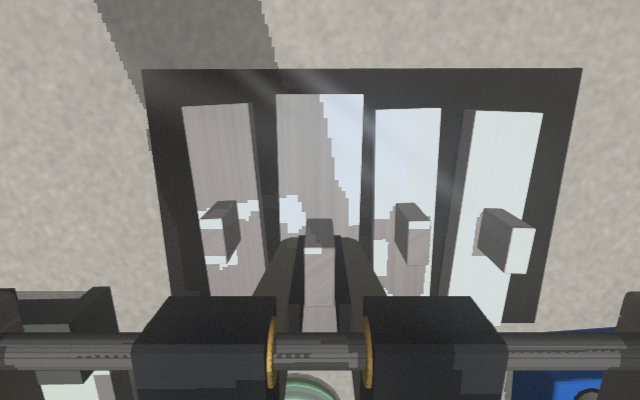

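```bash
python3 - <<'E'
from h import *
a=[]
for i in range(12):
    grab_frame("wrist"); a.append(read_state()["ft_force"])
a=np.array(a); print(a.mean(0),a.std(0)/12**.5, read_state()["clock"])
E
python3 - <<'E'
from h import *
im=cv2.imread("pics/w4.png")
cv2.imwrite("pics/w4z.png",cv2.resize(cv2.convertScaleAbs(im[80:300,240:400],alpha=1.3),None,fx=3,fy=2.7,interpolation=cv2.INTER_CUBIC))
E
```

```text
[ 0.05709372  0.21121834 -1.99040008] [0.11950441 0.14036051 0.11765705] 4.8833
```

View pics/w4z.png

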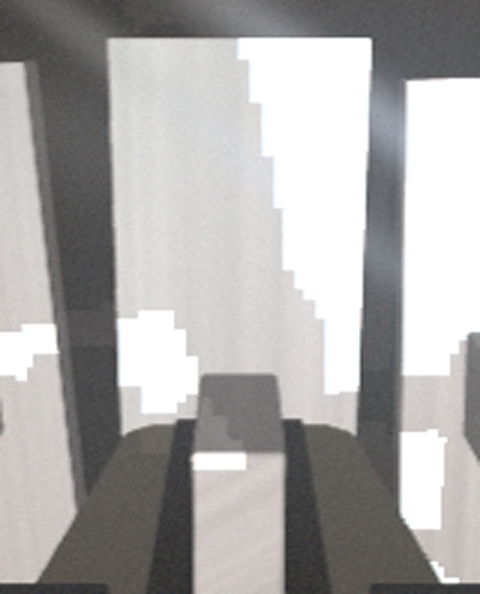

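arm_command:
  series: "0 0 -2 0 1;2 -4 -2 0 1;4.5 -8 -2 0 1;4.5 -12 -2 0 1;4.5 -16 -2 0 1;4.5 -20 -2 0 1;4.5 -21.5 -2 0 1;4.5 -21.5 1 0 1;4.5 -21.5 4 0 1;4.5 -21.5 5.5 0 1;4.5 -21.5 5.5 0 1;4.5 -21.5 5.5 0 1"

```text
clock: 5.88
eef_pos: [0.4505, 0.0213, 0.0344]
tcp_rot: [-3.142, 0.001, -3.139]
ft_force: [0.2, 0.2, -1.5]
gripper_width: 0.154
```

Run:
```python
from h import *
f=snap("wrist","w5"); s=read_state(); print(s["clock"],s["eef_pos"],s["tcp_rot"],s["ft_force"],s["gripper_width"])
snap("side","s5",(240,120,460,280),3)
```

```text
5.9333 [0.45175252 0.02116267 0.03556896] [-3.14096607  0.00392754 -3.13908494] [-0.42028602 -0.17701791 -1.7710926 ] 0.15208746659013742
```

View pics/w5.png

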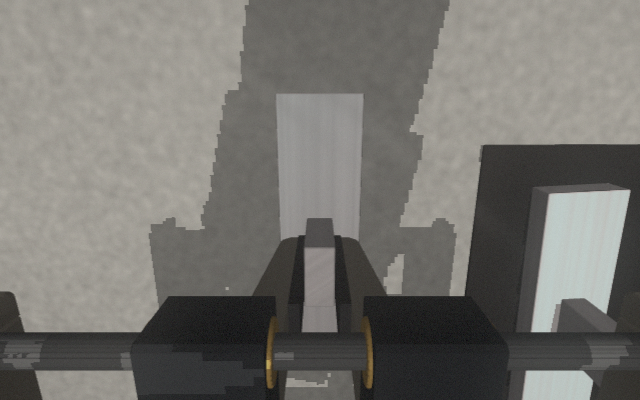

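View pics/s5.png

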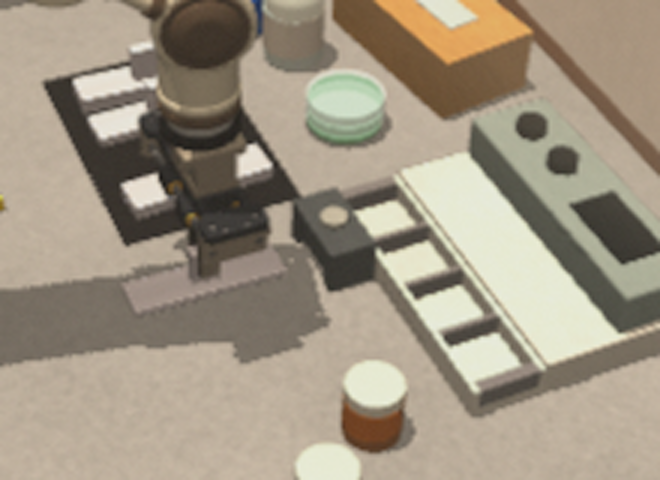

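arm_command:
  series: "0 0 0.7 0 1;0 0 1.3 0 1;0 0 1.3 0 1;0 0 1.3 0 1;0 0 1.3 0 1"

```text
clock: 6.4
eef_pos: [0.4525, 0.0211, 0.0232]
tcp_rot: [-3.141, 0.006, -3.139]
ft_force: [-0.5, -0.9, -2.0]
gripper_width: 0.15
```

arm_command:
  series: "-1 0 0 0 1;-2 0 0 0 1;-3 0 0 0 1;-4 0 0 0 1;-5 0 0 0 1;-6 0 0 0 1;-7 0 0 0 1;-7.7 0 0 0 1;-8.2 0 0 0 1;-8.2 0 0 0 1;-8.2 0 0 0 1;-8.2 0 0 0 1"

```text
clock: 7.4
eef_pos: [0.534, 0.0214, 0.0235]
tcp_rot: [-3.141, 0.005, -3.139]
ft_force: [0.5, 0.4, -1.8]
gripper_width: 0.146
```

Run:
```python
from h import *
f=snap("wrist","w6"); s=read_state(); print(s["clock"],s["eef_pos"],s["tcp_rot"],s["ft_force"],s["gripper_width"])
snap("side","s6",(240,120,460,280),3)
```

```text
7.45 [0.53397072 0.02139002 0.02356027] [-3.14066723  0.00488913 -3.13880352] [-0.54285626  0.05288191 -1.81436017] 0.14822852887009733
```

View pics/s6.png

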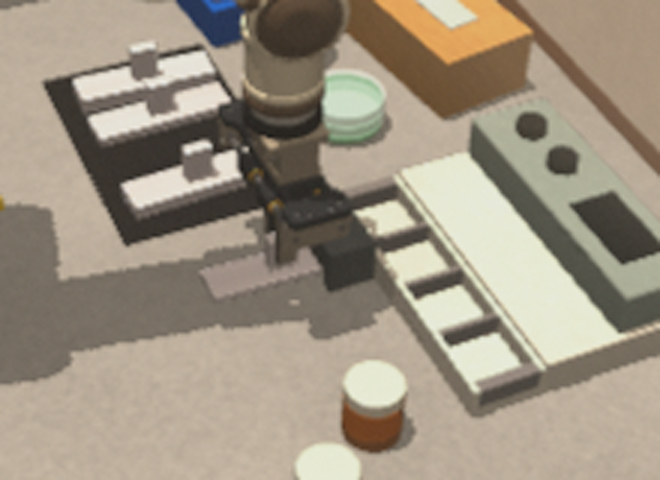

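arm_command:
  series: "0 0 0.2 0 1;0 0 0.2 0 1;-0.2 0 0.2 0 1;-0.4 0 0.2 0 1;-0.6 0 0.2 0 1;-0.6 0 0.2 0 1"

```text
clock: 8.0
eef_pos: [0.5362, 0.0213, 0.0218]
tcp_rot: [-3.141, -0.005, -3.138]
ft_force: [-17.3, -2.1, 17.5]
gripper_width: 0.152
```

arm_command:
  series: "0.3 0 -0.15 0 1;1 0 -0.15 0 1;2 0 -0.15 0 1;3.5 0 -0.15 0 1;5 0 -0.15 0 1;6.5 0 -0.15 0 1;8 0 -0.15 0 1;8.6 0 -0.15 0 1;8.6 0 -3 0 1;8.6 0 -6.5 0 1;8.6 0 -8.6 0 1;8.6 0 -8.6 0 1"

```text
clock: 9.0
eef_pos: [0.4548, 0.0203, 0.1133]
tcp_rot: [-3.138, 0.005, -3.138]
ft_force: [0.3, -0.3, -1.3]
gripper_width: 0.149
```

arm_command:
  series: "0 4 0 0 1;0 8 0 0 1;0 12 0 0 1;0 16 0 0 1;-2 19.5 0 0 1;-4.4 21.5 0 0 1;-4.4 21.5 0 0 1;-4.4 21.5 0 0 1;-4.4 21.5 3 0 1;-4.4 21.5 6 0 1;-4.4 21.5 7.4 0 1;-4.4 21.5 7.4 0 1"

```text
clock: 10.0
eef_pos: [0.4939, 0.2333, 0.034]
tcp_rot: [-3.136, -0.004, -3.139]
ft_force: [-1.2, -0.9, -1.9]
gripper_width: 0.151
```

Run:
```python
from h import *
f=snap("wrist","w7"); s=read_state(); print(s["clock"],s["eef_pos"],s["tcp_rot"],s["ft_force"],s["gripper_width"])
```

```text
10.05 [0.49579211 0.23387206 0.03648132] [-3.13704290e+00 -1.47430860e-04 -3.13883888e+00] [-0.41881192 -0.04545393 -2.13842891] 0.14986084478610012
```

View pics/w7.png

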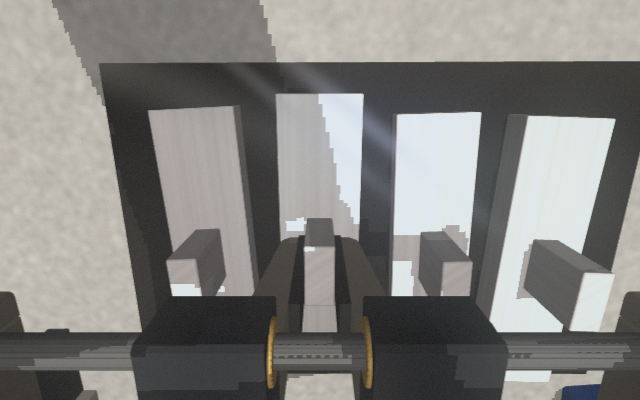

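arm_command:
  series: "0 0.2 0.6 0 1;0 0.2 1.2 0 1;0 0.2 1.2 0 1;0 0.2 1.2 0 0.55;0 0.2 1.2 0 0.55;0 0.2 1.2 0 0.55;0 0.2 0 0 0.55;0 0.2 -3 0 0.55;0 0.2 -6.5 0 0.55;0 0.2 -6.5 0 0.55;0 0.2 -6.5 0 0.55"

```text
clock: 10.97
eef_pos: [0.4981, 0.2368, 0.1051]
tcp_rot: [-3.139, 0.006, -3.139]
ft_force: [-0.1, -0.5, -0.6]
gripper_width: 0.449
```

Run:
```python
from h import *
f=snap("wrist","w8"); s=read_state(); print(s["clock"],s["eef_pos"],s["tcp_rot"],s["ft_force"],s["gripper_width"])
```

```text
11.0167 [0.49648062 0.23640134 0.10285076] [-3.13759762e+00  2.21030289e-03 -3.13872313e+00] [-1.95024012  0.47333165 -1.05347905] 0.45334197083599115
```

View pics/w8.png

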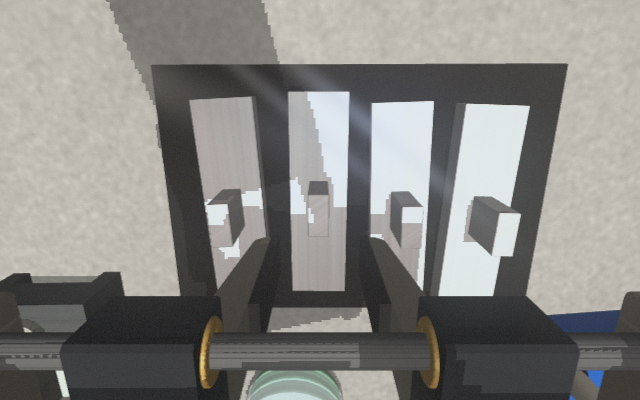

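arm_command:
  series: "-0.5 3 0 -0.034 0.55;-0.5 6.25 0 -0.034 0.55;-0.5 6.25 0 -0.034 0.55;-0.5 6.25 0 -0.034 0.55;-0.5 6.25 3 -0.034 0.55;-0.5 6.25 6 -0.034 0.55;-0.5 6.25 7.5 -0.034 0.55;-0.5 6.25 7.5 -0.034 0.55"

```text
clock: 11.68
eef_pos: [0.4972, 0.296, 0.0223]
tcp_rot: [-3.134, -0.008, -3.106]
ft_force: [0.6, -0.4, 0.4]
gripper_width: 0.449
```

arm_command:
  series: "0 0 0 0 1;0 0 0 0 1;0 0 0 0 1;0 0 0 0 1;0 0 0 0 1;0 0 -2 0 1;0 0 -5 0 1;0 0 -8.5 0 1;0 0 -8.5 0 1;0 0 -8.5 0 1"

```text
clock: 12.52
eef_pos: [0.4996, 0.2973, 0.1099]
tcp_rot: [-3.136, -0.003, -3.105]
ft_force: [-0.5, -0.0, -3.3]
gripper_width: 0.151
```

Run:
```python
from h import *
a=[]
for i in range(8):
    grab_frame("wrist"); a.append(read_state()["ft_force"])
a=np.array(a); print(a.mean(0))
f=snap("wrist","w9"); s=read_state(); print(s["clock"],s["eef_pos"],s["tcp_rot"],s["gripper_width"])
```

```text
[-0.16577163  0.03722415 -2.87611766]
12.9667 [0.49733356 0.29650601 0.10650132] [-3.13364037 -0.00930344 -3.10564327] 0.1472821836585483
```

View pics/w9.png

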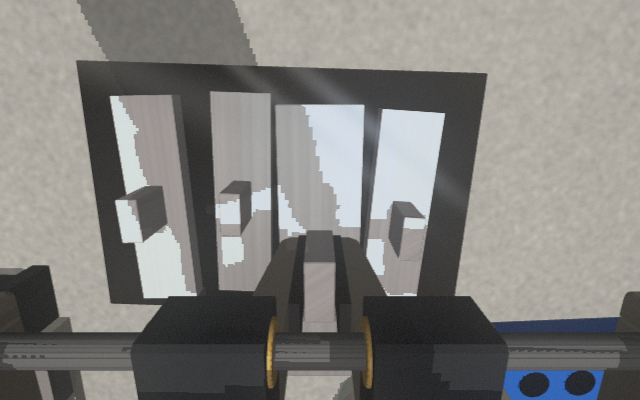

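arm_command:
  series: "2 -4 0 0 1;4 -8 0 0.03 1;5.85 -12 0 0.03 1;5.85 -16 0 0.03 1;5.85 -20 0 0.03 1;5.85 -24 0 0.03 1;5.85 -27.4 0 0.03 1;5.85 -27.4 0 0.03 1;5.85 -27.4 3 0.03 1;5.85 -27.4 6 0.03 1;5.85 -27.4 7 0.03 1;5.85 -27.4 7 0.03 1"

```text
clock: 13.97
eef_pos: [0.4451, 0.0209, 0.0365]
tcp_rot: [-3.135, -0.016, -3.136]
ft_force: [-0.2, 0.7, -2.9]
gripper_width: 0.151
```

Run:
```python
from h import *
f=snap("wrist","w10"); 
for i in range(4):
  s=read_state(); print(s["clock"],s["eef_pos"],s["tcp_rot"],s["ft_force"],s["gripper_width"]); grab_frame("top")
```

```text
14.0167 [0.44692683 0.02060667 0.03842549] [-3.13414515 -0.01227776 -3.13524428] [-0.27884744  0.15198486 -3.62465542] 0.14876638869609154
14.0667 [0.44847222 0.02029131 0.03981531] [-3.133347   -0.00890023 -3.13510366] [ 0.40542905  0.16195658 -2.68559541] 0.15283634872070756
14.1167 [0.4493794  0.02011399 0.04060736] [-3.13287167 -0.00682751 -3.13493847] [-0.25336269  0.08800349 -1.93158031] 0.1525878818351229
14.1667 [0.44973778 0.01996511 0.04095308] [-3.13263032 -0.00588391 -3.13506844] [ 0.21344346  0.63897725 -3.5975658 ] 0.15438151773165654
```

View pics/w10.png

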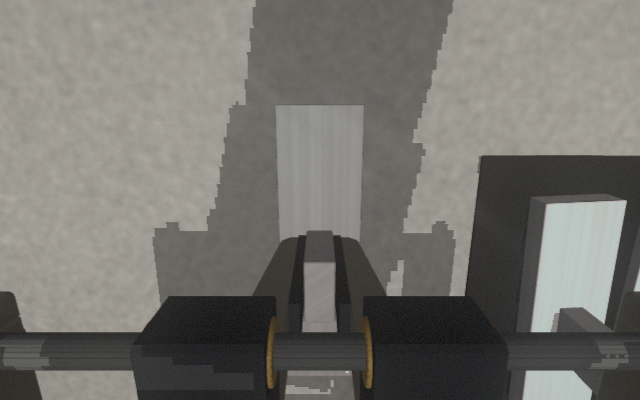

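arm_command:
  series: "0 0 0.7 0 1;0 0 1.4 0 1;0 0 1.4 0 1;0 0 1.4 0 1;0 0 1.4 0 1;0 0 1.4 0 1"

```text
clock: 14.72
eef_pos: [0.4498, 0.0198, 0.0271]
tcp_rot: [-3.133, -0.006, -3.135]
ft_force: [-0.3, 0.4, -2.2]
gripper_width: 0.148
```

arm_command:
  series: "0 0 0.1 0 1;0 0 0.2 0 1;0 0 0.3 0 1;0 0 0.3 0 1;0 0 0.3 0 1"

```text
clock: 15.13
eef_pos: [0.4497, 0.0198, 0.024]
tcp_rot: [-3.133, -0.006, -3.135]
ft_force: [0.5, -0.3, -2.7]
gripper_width: 0.149
```

arm_command:
  series: "0 0 0.1 0 1;0 0 0.2 0 1;0 0 0.2 0 1;0 0 0.2 0 1"

```text
clock: 15.47
eef_pos: [0.4495, 0.0198, 0.0219]
tcp_rot: [-3.133, -0.006, -3.135]
ft_force: [0.5, 1.4, -2.5]
gripper_width: 0.149
```

arm_command:
  series: "0 0 0.1 0 1;0 0 0.2 0 1;0 0 0.2 0 1;0 0 0.2 0 1"

```text
clock: 15.8
eef_pos: [0.4498, 0.0197, 0.0208]
tcp_rot: [-3.133, -0.006, -3.135]
ft_force: [-3.3, 0.0, 8.3]
gripper_width: 0.151
```

arm_command:
  series: "-0.5 0.1 -0.08 0 1;-1.5 0.1 -0.08 0 1;-2.5 0.1 -0.08 0 1;-3.5 0.1 -0.08 0 1;-4.5 0.1 -0.08 0 1;-5.5 0.1 -0.08 0 1;-6.5 0.1 -0.08 0 1;-7.3 0.1 -0.08 0 1;-7.8 0.1 -0.08 0 1;-8 0.1 -0.08 0 1;-8 0.1 -0.08 0 1;-8 0.1 -0.08 0 1"

```text
clock: 16.8
eef_pos: [0.5294, 0.0213, 0.021]
tcp_rot: [-3.133, -0.007, -3.135]
ft_force: [0.4, -1.8, -2.9]
gripper_width: 0.154
```

arm_command:
  series: "-0.1 0 0 0 1;-0.25 0 0 0 1;-0.4 0 0 0 1;-0.5 0 0 0 1;-0.5 0 0 0 1"

```text
clock: 17.22
eef_pos: [0.5309, 0.0213, 0.0209]
tcp_rot: [-3.133, -0.015, -3.134]
ft_force: [-12.9, -2.9, 10.6]
gripper_width: 0.148
```

Run:
```python
from h import *
f=snap("wrist","w11",(240,60,400,260),3); print(f["position"])
```

```text
[0.45504984 0.02241692 0.19106237]
```

View pics/w11.png

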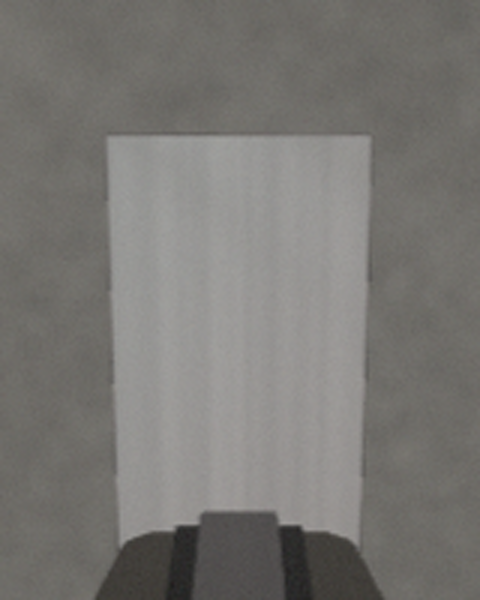

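Run:
```python
from h import *
f=grab_frame("wrist")
for u in (108,371): print(ray(f,(240+u/3-.3,60+135/3-.3),.012))
```

```text
[ 4.55943964e-01 -2.50926484e-04  1.20000000e-02]
[0.45561261 0.04245156 0.012     ]
```

arm_command:
  series: "0.3 0 -0.05 0 1;1 0 -0.1 0 1;2.5 0 -0.1 0 1;4 0 -0.1 0 1;5.5 0 -0.1 0 1;7 0 -0.1 0 1;8.5 0 -0.1 0 1;8.5 0 -0.1 0 1;8.5 0 -3 0 1;8.5 0 -6.5 0 1;8.5 0 -9 0 1;8.5 0 -9 0 1"

```text
clock: 18.32
eef_pos: [0.4524, 0.0206, 0.118]
tcp_rot: [-3.13, -0.003, -3.134]
ft_force: [0.8, -0.6, -2.5]
gripper_width: 0.15
```

arm_command:
  series: "0 4 0 0 1;0 8 0 0 1;0 12 0 0 1;0 16 0 0 1;0 20 0 0 1;-2.5 24 0 0 1;-5 27.7 0 0 1;-5 27.7 0 0 1;-5 27.7 0 0 1;-5 27.7 0 0 1"

```text
clock: 19.15
eef_pos: [0.4997, 0.2978, 0.1131]
tcp_rot: [-3.129, -0.005, -3.134]
ft_force: [-0.4, 0.1, -3.3]
gripper_width: 0.148
```

Run:
```python
from h import *
f=grab_frame("top");f=snap("wrist","w12"); s=read_state(); print(s["clock"],s["eef_pos"],s["tcp_rot"],s["ft_force"],s["gripper_width"])
```

```text
19.25 [0.49952356 0.29685856 0.11384475] [-3.12937481 -0.00449546 -3.13508181] [ 0.24876825 -0.25165976 -3.17589558] 0.14709978223822276
```

View pics/w12.png

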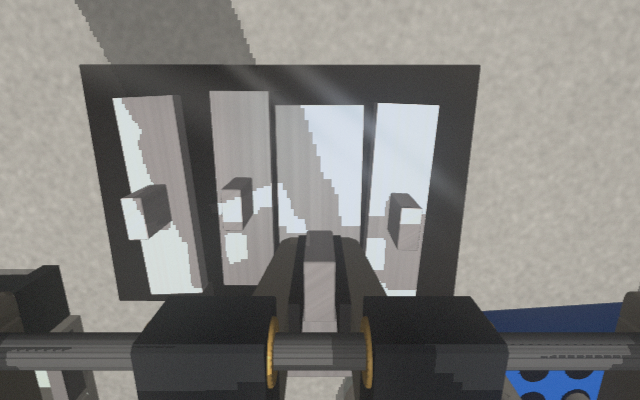

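arm_command:
  series: "-0.2 0.1 3 0 1;-0.2 0.1 6 0 1;-0.2 0.1 8 0 1;-0.2 0.1 8.9 0 1;-0.2 0.1 8.9 0 1;-0.2 0.1 8.9 0 1;-0.2 0.1 8.9 0 0.6;-0.2 0.1 8.9 0 0.6;-0.2 0.1 8.9 0 0.6;-0.2 0.1 6 0 0.55;-0.2 0.1 2 0 0.55;-0.2 0.1 0 0 0.55"

```text
clock: 20.25
eef_pos: [0.5035, 0.2986, 0.1184]
tcp_rot: [-3.131, 0.001, -3.135]
ft_force: [0.7, 0.9, 0.4]
gripper_width: 0.449
```

arm_command:
  series: "0 -4 0 0 0.55;0 -8 0 0 0.55;0 -12.4 0 0 0.55;0 -12.4 0 0 0.55;0 -12.4 0 0 0.55;0 -12.4 0 0 0.55"

```text
clock: 20.75
eef_pos: [0.5047, 0.175, 0.1202]
tcp_rot: [-3.132, 0.002, -3.136]
ft_force: [0.1, 0.6, -0.4]
gripper_width: 0.45
```

Run:
```python
from h import *
f=grab_frame("top");f=snap("wrist","w13"); s=read_state(); print(s["clock"],s["eef_pos"],s["tcp_rot"],s["ft_force"],s["gripper_width"])
```

```text
20.85 [0.50433596 0.1758044  0.119836  ] [-3.13173188e+00  1.27869872e-03 -3.13373852e+00] [ 0.45806867 -0.06141126  0.33216548] 0.44864382581254897
```

View pics/w13.png

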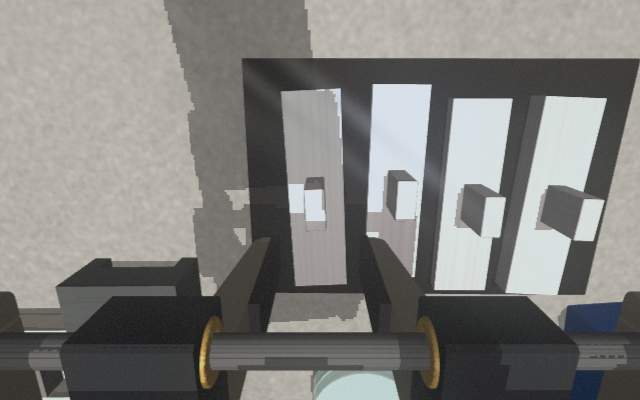

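Run:
```python
from h import *
f=grab_frame("wrist")
P=np.array([ray(f,c,.019) for c in [(281,92),(341,89),(347,285),(294,287)]]); print(P.round(4),P.mean(0))
print(P[2]-P[1],P[3]-P[0], read_state()["eef_pos"])
# foot too
for c in [(59,289),(186,285)]: print(ray(f,c,.05))
```

```text
[[0.4225 0.1467 0.019 ]
 [0.42   0.1903 0.019 ]
 [0.579  0.1994 0.019 ]
 [0.5815 0.1544 0.019 ]] [0.50073892 0.17270459 0.019     ]
[0.15890518 0.00912348 0.        ] [0.1589873  0.00764677 0.        ] [0.50424491 0.17593941 0.11974668]
[ 0.56770425 -0.02197255  0.05      ]
[0.56297712 0.0753576  0.05      ]
```

arm_command:
  series: "0.35 -0.32 3 -0.046 0.55;0.35 -0.32 6 -0.046 0.55;0.35 -0.32 8 -0.046 0.55;0.35 -0.32 8.8 -0.046 0.55;0.35 -0.32 8.8 -0.046 0.55;0.35 -0.32 8.8 -0.046 0.55;0.35 -0.32 8.8 -0.046 1;0.35 -0.32 8.8 -0.046 1;0.35 -0.32 8.8 -0.046 1;0.35 -0.32 8.8 -0.046 1;0.35 -0.32 8.8 -0.046 1"

```text
clock: 21.82
eef_pos: [0.5015, 0.172, 0.0326]
tcp_rot: [-3.132, 0.002, -3.087]
ft_force: [-0.1, -0.0, 2.2]
gripper_width: 0.15
```

arm_command:
  series: "0 0 -2 0 1;0 0 -5 0 1;0 0 -8.5 0 1;0 0 -8.5 0 1;0 0 -8.5 0 1;0 0 -8.5 0 1"

```text
clock: 22.32
eef_pos: [0.5001, 0.1726, 0.1162]
tcp_rot: [-3.132, -0.0, -3.087]
ft_force: [-1.0, -0.3, -3.3]
gripper_width: 0.154
```

Run:
```python
from h import *
a=[]
for i in range(8):
    grab_frame("wrist"); a.append(read_state()["ft_force"])
a=np.array(a); print(a.mean(0))
f=snap("wrist","w14"); s=read_state(); print(s["clock"],s["eef_pos"],s["tcp_rot"],s["gripper_width"])
```

```text
[ 0.29763191 -0.19920164 -3.04524819]
22.7667 [0.50101656 0.17275394 0.11718199] [-3.13189485e+00  1.15664009e-03 -3.08743602e+00] 0.15219090597573529
```

View pics/w14.png

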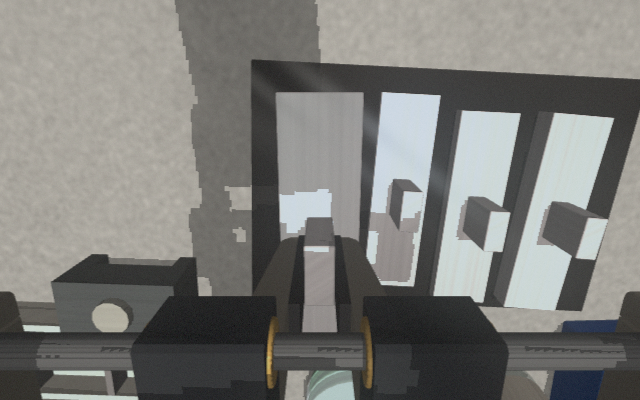

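arm_command:
  series: "2 -4 0 0 1;4 -8 0 0.044 1;5.9 -12 0 0.044 1;5.9 -14.9 0 0.044 1;5.9 -14.9 0 0.044 1;5.9 -14.9 3 0.044 1;5.9 -14.9 6 0.044 1;5.9 -14.9 7.5 0.044 1;5.9 -14.9 8.3 0.044 1;5.9 -14.9 8.3 0.044 1;5.9 -14.9 8.3 0.044 1;5.9 -14.9 8.3 0.044 1"

```text
clock: 23.77
eef_pos: [0.4518, 0.0199, 0.037]
tcp_rot: [-3.131, 0.004, -3.131]
ft_force: [-0.3, 0.7, -2.8]
gripper_width: 0.153
```

arm_command:
  series: "0 0 0 0 1;0 0 0 0 1"

```text
clock: 23.93
eef_pos: [0.4533, 0.0197, 0.0385]
tcp_rot: [-3.131, 0.008, -3.131]
ft_force: [0.2, 0.7, -2.4]
gripper_width: 0.15
```

Run:
```python
from h import *
f=snap("wrist","w15",(240,60,400,260),3); s=read_state(); print(s["clock"],s["eef_pos"],s["tcp_rot"],s["ft_force"],s["gripper_width"])
f=snap("side","s15",(240,120,460,280),3)
```

```text
23.9833 [0.4529466  0.01976679 0.038178  ] [-3.13079377  0.006959   -3.13085666] [ 0.02367068  0.54212793 -3.04711018] 0.14737844462898816
```

View pics/w15.png

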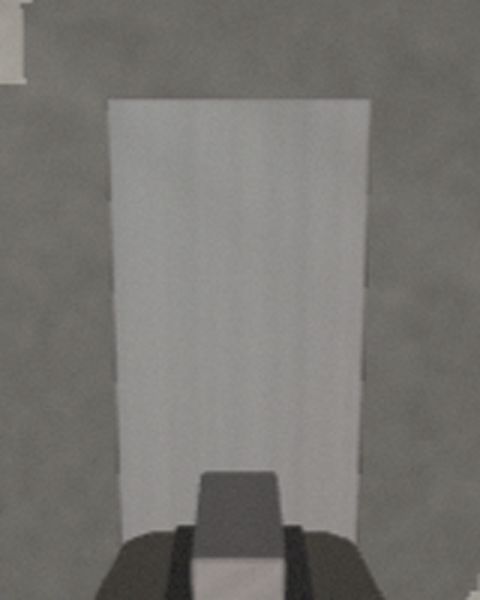

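View pics/s15.png

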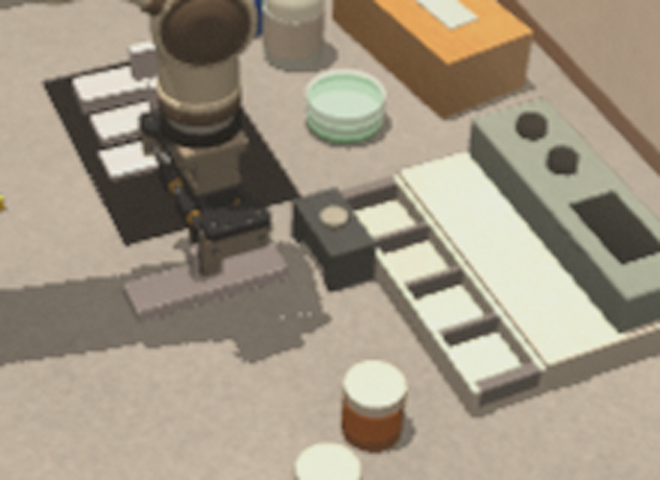

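arm_command:
  series: "0 0.1 0.3 0 1;0 0.1 0.6 0 1;0 0.1 0.9 0 1;0 0.1 0.95 0 1;0 0.1 0.95 0 1;0 0.1 0.95 0 1"

```text
clock: 24.53
eef_pos: [0.4531, 0.0206, 0.0295]
tcp_rot: [-3.131, 0.006, -3.131]
ft_force: [-4.7, -0.3, 11.9]
gripper_width: 0.151
```

arm_command:
  series: "-0.5 0 -0.03 0 1;-1.5 0 -0.03 0 1;-2.3 0 -0.03 0 1;-2.8 0 -0.03 0 1;-3.2 0 -0.03 0 1;-3.6 0 -0.03 0 1;-4 0 -0.03 0 1;-4.2 0 -0.03 0 1;-4.2 0 -0.03 0 1"

```text
clock: 25.28
eef_pos: [0.4955, 0.021, 0.0301]
tcp_rot: [-3.131, 0.006, -3.131]
ft_force: [0.3, 0.5, -2.1]
gripper_width: 0.149
```

arm_command:
  series: "-0.5 0 0 0 1;-1 0 0 0 1;-1.5 0 0 0 1;-2 0 0 0 1;-2.5 0 0 0 1;-3 0 0 0 1;-3.5 0 0 0 1;-3.7 0 0 0 1;-3.7 0 0 0 1;-3.7 0 0 0 1"

```text
clock: 26.12
eef_pos: [0.5324, 0.0214, 0.0302]
tcp_rot: [-3.131, 0.006, -3.131]
ft_force: [-0.3, 0.2, -3.1]
gripper_width: 0.151
```

arm_command:
  series: "-0.1 0 0 0 1;-0.3 0 0 0 1;-0.5 0 0 0 1;-0.6 0 0 0 1;-0.6 0 0 0 1"

```text
clock: 26.53
eef_pos: [0.5368, 0.0215, 0.0298]
tcp_rot: [-3.131, 0.002, -3.13]
ft_force: [-6.2, -1.1, 0.6]
gripper_width: 0.151
```

Run:
```python
from h import *
f=snap("wrist","w16",(240,60,400,260),3); s=read_state(); print(s["clock"],s["eef_pos"],s["tcp_rot"],s["ft_force"],s["gripper_width"])
snap("side","s16",(240,120,460,280),3)
```

```text
26.5833 [0.53680279 0.02148093 0.02980452] [-3.13086954e+00  1.91326485e-03 -3.13044615e+00] [-4.39125978 -0.85131976  0.01556269] 0.1479583893473327
```

View pics/w16.png

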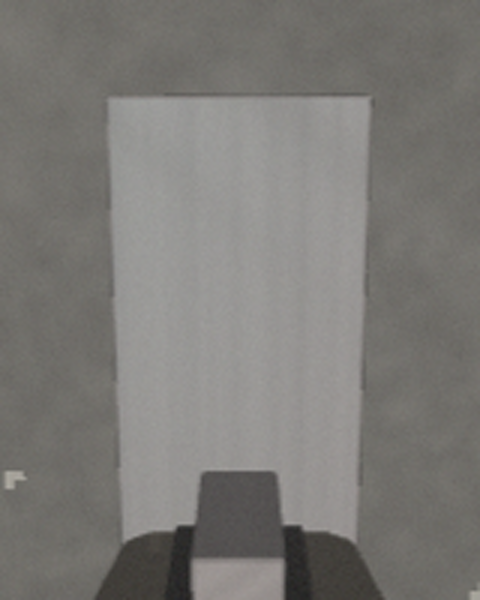

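View pics/s16.png

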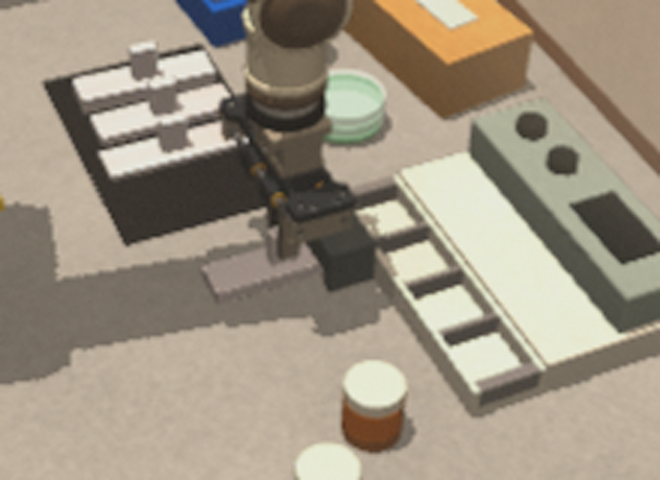

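arm_command:
  series: "0.3 0 -0.05 0 1;1 0 -0.05 0 1;2.5 0 -0.05 0 1;4 0 -0.05 0 1;5.5 0 -0.05 0 1;7 0 -0.05 0 1;8.5 0 -0.05 0 1;8.5 0 -0.05 0 1;8.5 0 -3 0 1;8.5 0 -6 0 1;8.5 0 -8 0 1;8.5 0 -8 0 1"

```text
clock: 27.63
eef_pos: [0.4559, 0.0207, 0.1145]
tcp_rot: [-3.129, 0.012, -3.13]
ft_force: [0.3, 0.2, -2.3]
gripper_width: 0.151
```

arm_command:
  series: "0 3.5 0 0 1;0 7 0 0 1;-2 11 0 0 1;-4.8 15 0 0 1;-4.8 15 0 0 1;-4.8 15 0 0 1;-4.8 15 0 0 1"

```text
clock: 28.22
eef_pos: [0.5014, 0.1712, 0.1115]
tcp_rot: [-3.128, 0.01, -3.129]
ft_force: [-0.9, 0.1, -2.8]
gripper_width: 0.148
```

Run:
```python
from h import *
f=grab_frame("top");f=snap("wrist","w17"); s=read_state(); print(s["clock"],s["eef_pos"],s["tcp_rot"],s["ft_force"],s["gripper_width"])
```

```text
28.3167 [0.50123832 0.1701901  0.11208949] [-3.12816169  0.01038764 -3.13119026] [ 0.22665505 -0.50120853 -3.05128104] 0.15117447270831588
```

View pics/w17.png

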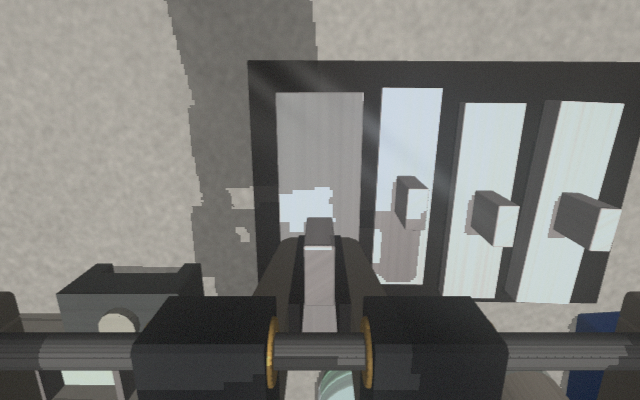

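arm_command:
  series: "0 0 3 0 1;0 0 6 0 1;0 0 7.9 0 1;0 0 7.9 0 1;0 0 7.9 0 1;0 0 7.9 0 0.6;0 0 7.9 0 0.6;0 0 7.9 0 0.6;0 0 4 0 0.55;0 0 0 0 0.55;0 0 0 0 0.55;0 0 0 0 0.55"

```text
clock: 29.32
eef_pos: [0.5039, 0.1705, 0.1157]
tcp_rot: [-3.129, 0.018, -3.131]
ft_force: [-0.6, 0.3, 0.3]
gripper_width: 0.447
```

arm_command:
  series: "0 4 0 0 0.55;0 8 0 0 0.55;0 12 0 0 0.55;0 16 0 0 0.55;0 18.6 0 0 0.55;0 18.6 0 0 0.55;0 18.6 0 0 0.55;0 18.6 0 0 0.55;0 18.6 0 0 0.55"

```text
clock: 30.07
eef_pos: [0.5019, 0.355, 0.1127]
tcp_rot: [-3.128, 0.017, -3.132]
ft_force: [-0.0, 0.2, -0.3]
gripper_width: 0.448
```

Run:
```python
from h import *
f=grab_frame("top");f=snap("wrist","w18"); s=read_state(); print(s["clock"],s["eef_pos"],s["tcp_rot"],s["ft_force"],s["gripper_width"])
```

```text
30.1667 [0.50222292 0.35513165 0.1131986 ] [-3.12850637  0.01764442 -3.1327526 ] [ 0.24727925  0.25838797 -0.87002904] 0.452365536245675
```

View pics/w18.png

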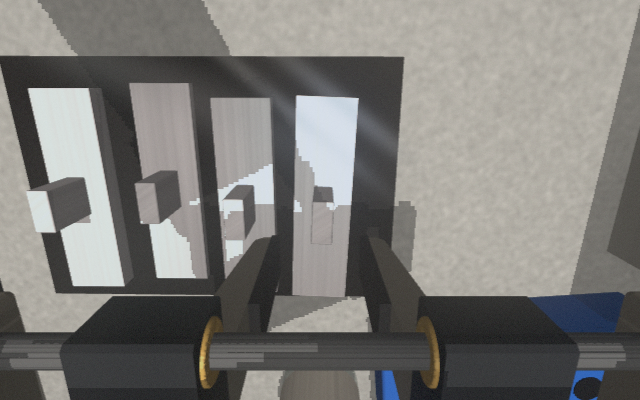

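Run:
```python
from h import *
f=grab_frame("wrist")
P=np.array([ray(f,c,.023) for c in [(296.5,95),(358,98),(345.5,296)]]); print(P.round(4),(P[0]+P[2])/2,P[2]-P[1])
print(ray(f,(322,223),.063),read_state()["eef_pos"])
```

```text
[[0.4239 0.3378 0.023 ]
 [0.4255 0.3807 0.023 ]
 [0.5831 0.3768 0.023 ]] [0.5035136  0.35730417 0.023     ] [ 0.15764225 -0.00387198  0.        ]
[0.50365824 0.35666251 0.063     ] [0.50224289 0.35532418 0.11329404]
```

arm_command:
  series: "-0.13 0.17 3 0.034 0.55;-0.13 0.17 6 0.034 0.55;-0.13 0.17 7.7 0.034 0.55;-0.13 0.17 7.7 0.034 0.55;-0.13 0.17 7.7 0.034 0.55;-0.13 0.17 7.7 0.034 1;-0.13 0.17 7.7 0.034 1;-0.13 0.17 7.7 0.034 1;-0.13 0.17 7.7 0.034 1;-0.13 0.17 7.7 0.034 1;-0.13 0.17 7.7 0.034 1"

```text
clock: 31.13
eef_pos: [0.5057, 0.3563, 0.0375]
tcp_rot: [-3.13, 0.02, 3.116]
ft_force: [-1.3, -1.8, 5.9]
gripper_width: 0.15
```

arm_command:
  series: "0 0 -2 0 1;0 0 -5 0 1;0 0 -8.5 0 1;0 0 -8.5 0 1;0 0 -8.5 0 1;0 0 -8.5 0 1;0 0 -8.5 0 1"

```text
clock: 31.72
eef_pos: [0.5019, 0.3563, 0.1191]
tcp_rot: [-3.127, 0.014, 3.116]
ft_force: [-0.2, -0.7, -5.4]
gripper_width: 0.147
```

Run:
```python
from h import *
a=[]
for i in range(8):
    grab_frame("wrist"); a.append(read_state()["ft_force"])
a=np.array(a); print(a.mean(0))
f=snap("wrist","w19"); s=read_state(); print(s["clock"],s["eef_pos"],s["tcp_rot"],s["gripper_width"])
```

```text
[ 0.07011509  0.19574412 -4.57128189]
32.1667 [0.50398237 0.35730087 0.12236593] [-3.12990899  0.01962087  3.11614248] 0.1500109278129909
```

View pics/w19.png

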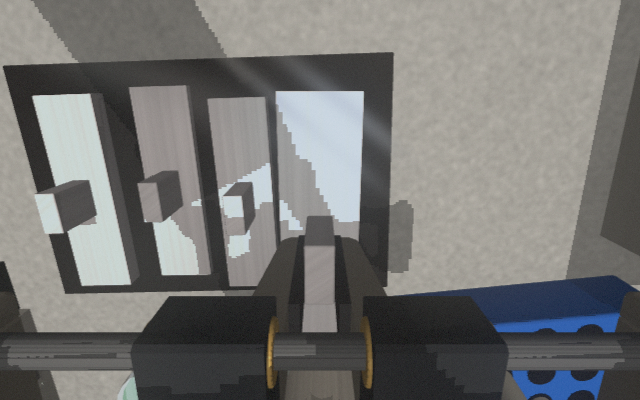

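arm_command:
  series: "1 -4 0 0 1;2 -8 0 -0.035 1;3 -12 0 -0.035 1;4.5 -16 0 -0.035 1;4.5 -20 0 -0.035 1;4.5 -24 0 -0.035 1;4.5 -28 0 -0.035 1;4.5 -32 0 -0.035 1;4.5 -33.7 0 -0.035 1;4.5 -33.7 0 -0.035 1;4.5 -33.7 0 -0.035 1;4.5 -33.7 0 -0.035 1"

```text
clock: 33.17
eef_pos: [0.4504, 0.0222, 0.1256]
tcp_rot: [-3.13, 0.02, -3.132]
ft_force: [0.4, -0.2, -5.3]
gripper_width: 0.153
```

Run:
```python
from h import *
grab_frame("top");s=read_state(); print(s["clock"],s["eef_pos"],s["tcp_rot"],s["ft_force"],s["gripper_width"])
```

```text
33.2167 [0.45033843 0.02254402 0.1254613 ] [-3.12966368  0.01926524 -3.13096455] [ 0.65347068 -0.15283566 -3.99478973] 0.14857971916306242
```

arm_command:
  series: "0 -0.1 3 0 1;0 -0.1 6 0 1;0 -0.1 8 0 1;0 -0.1 8.7 0 1;0 -0.1 8.7 0 1;0 -0.1 8.7 0 1;0 -0.1 8.7 0 1;0 -0.1 8.7 0 1"

```text
clock: 33.88
eef_pos: [0.4536, 0.0204, 0.0401]
tcp_rot: [-3.129, 0.023, -3.131]
ft_force: [0.6, 0.4, -4.1]
gripper_width: 0.149
```

arm_command:
  series: "0 0 0.2 0 1;0 0 0.4 0 1;0 0 0.4 0 1;0 0 0.4 0 1"

```text
clock: 34.22
eef_pos: [0.4536, 0.0203, 0.0362]
tcp_rot: [-3.129, 0.022, -3.131]
ft_force: [0.0, -1.1, -5.6]
gripper_width: 0.151
```

arm_command:
  series: "0 0.1 0.1 0 1;0 0.1 0.2 0 1;0 0.1 0.3 0 1;0 0.1 0.3 0 1;0 0.1 0.3 0 1"

```text
clock: 34.63
eef_pos: [0.454, 0.0212, 0.0347]
tcp_rot: [-3.129, 0.022, -3.13]
ft_force: [-5.2, -0.7, 11.1]
gripper_width: 0.148
```

arm_command:
  series: "-0.5 0 0 0 1;-1.3 0 0.02 0 1;-2 0 0.04 0 1;-2.5 0 0.05 0 1;-2.9 0 0.06 0 1;-3.2 0 0.06 0 1;-3.5 0 0.07 0 1;-3.7 0 0.07 0 1;-3.7 0 0.07 0 1"

```text
clock: 35.38
eef_pos: [0.4869, 0.0215, 0.0346]
tcp_rot: [-3.129, 0.01, -3.129]
ft_force: [-21.3, -2.9, 19.3]
gripper_width: 0.15
```

arm_command:
  series: "0.4 0 0 0 1;0.8 0 -0.02 0 1;0.8 0 -0.02 0 1;0.8 0 -0.02 0 0.7;0.8 0 -0.02 0 0.7;0.8 0 -0.02 0 0.7;0.8 0 -0.02 0 0.7;0.8 0 -0.02 0 1;0.8 0 -0.02 0 1;0.8 0 -0.02 0 1;0.8 0 -0.02 0 1;0.8 0 -0.02 0 1"

```text
clock: 36.38
eef_pos: [0.4791, 0.0213, 0.0348]
tcp_rot: [-3.129, 0.011, -3.129]
ft_force: [-0.1, -0.9, 0.6]
gripper_width: 0.147
```

arm_command:
  series: "-0.2 0 0 0 1;-0.4 0 0 0 1;-0.6 0 0 0 1;-0.8 0 0 0 1;-1 0 0 0 1;-1.2 0 0 0 1;-1.4 0 0 0 1;-1.4 0 0 0 1"

```text
clock: 37.05
eef_pos: [0.4872, 0.0216, 0.0345]
tcp_rot: [-3.129, -0.005, -3.128]
ft_force: [-23.1, -3.6, 23.2]
gripper_width: 0.154
```

Run:
```python
from h import *
f=snap("side","s20",(240,120,460,280),3); s=read_state(); print(s["clock"],s["eef_pos"],s["tcp_rot"],s["ft_force"],s["gripper_width"])
```

```text
37.1 [0.48721844 0.02155882 0.03453278] [-3.1287114  -0.00443966 -3.12779589] [-21.77901999  -3.54251567  22.12287324] 0.14996893038341824
```

View pics/s20.png

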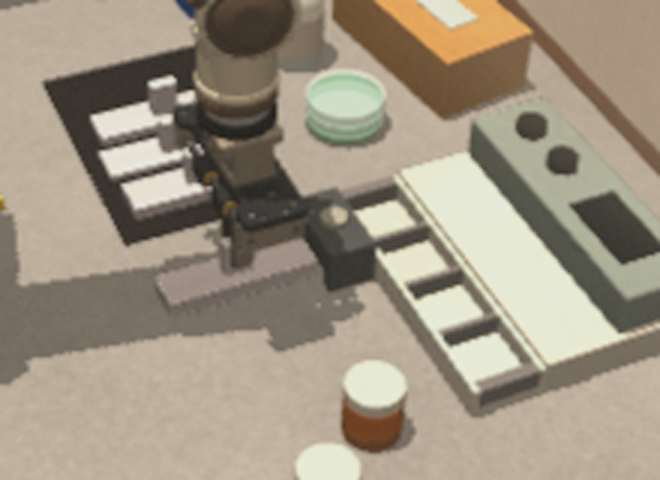

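arm_command:
  series: "0.4 0 0 0 1;1.5 0 -0.05 0 1;2.8 0 -0.1 0 1;3.3 0 -0.1 0 1;3.3 0 -3 0 1;3.3 0 -6 0 1;3.3 0 -9 0 1;3.3 0 -9 0 1;3.3 0 -9 0 1;3.3 0 -9 0 1"

```text
clock: 37.93
eef_pos: [0.4533, 0.0226, 0.1228]
tcp_rot: [-3.129, -0.008, -3.128]
ft_force: [-0.4, 0.8, -5.2]
gripper_width: 0.147
```

arm_command:
  series: "0 4 0 0 1;0 8 0 0 1;0 12 0 0 1;0 16 0 0 1;0 20 0 0 1;-1.5 24 0 0 1;-3 28 0 0 1;-5 32 0 0 1;-5 33.6 0 0 1;-5 33.6 0 0 1;-5 33.6 0 0 1;-5 33.6 0 0 1"

```text
clock: 38.93
eef_pos: [0.497, 0.358, 0.1156]
tcp_rot: [-3.127, -0.012, -3.128]
ft_force: [0.8, 0.3, -3.9]
gripper_width: 0.148
```

Run:
```python
from h import *
f=grab_frame("top");f=snap("wrist","w21"); s=read_state(); print(s["clock"],s["eef_pos"],s["tcp_rot"],s["ft_force"],s["gripper_width"])
```

```text
39.0333 [0.49775048 0.3577717  0.11691867] [-3.12806275 -0.01002667 -3.12892434] [-0.86458667  1.03148704 -5.11661153] 0.14912959541694706
```

View pics/w21.png

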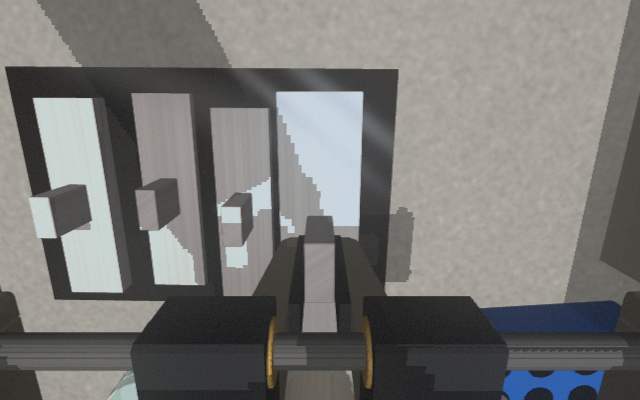

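arm_command:
  series: "-0.3 0.3 3 0 1;-0.3 0.3 6 0 1;-0.3 0.3 7.5 0 1;-0.3 0.3 7.9 0 1;-0.3 0.3 7.9 0 1;-0.3 0.3 7.9 0 1;-0.3 0.3 7.9 0 0.6;-0.3 0.3 7.9 0 0.6;-0.3 0.3 7.9 0 0.6;-0.3 0.3 4 0 0.55;-0.3 0.3 0 0 0.55;-0.3 0.3 0 0 0.55"

```text
clock: 40.03
eef_pos: [0.5062, 0.3635, 0.1267]
tcp_rot: [-3.135, 0.005, -3.129]
ft_force: [1.3, -0.7, 1.1]
gripper_width: 0.451
```

arm_command:
  series: "0 -4 0 0 0.55;0 -8 0 0 0.55;0 -12 0 0 0.55;0 -16 0 0 0.55;0 -18.8 0 0 0.55;0 -18.8 0 0 0.55;0 -18.8 0 0 0.55;0 -18.8 0 0 0.55;0 -18.8 0 0 0.55"

```text
clock: 40.78
eef_pos: [0.5088, 0.1767, 0.1283]
tcp_rot: [-3.135, 0.006, -3.127]
ft_force: [-0.3, -0.5, -0.7]
gripper_width: 0.451
```

Run:
```python
from h import *
f=grab_frame("top");f=snap("wrist","w22"); s=read_state(); print(s["clock"],s["eef_pos"],s["tcp_rot"],s["ft_force"],s["gripper_width"])
```

```text
40.8833 [0.50859336 0.17670997 0.12804913] [-3.13493977  0.00495577 -3.12695658] [-0.35329274 -0.10809067 -0.17879509] 0.4472840335291571
```

View pics/w22.png

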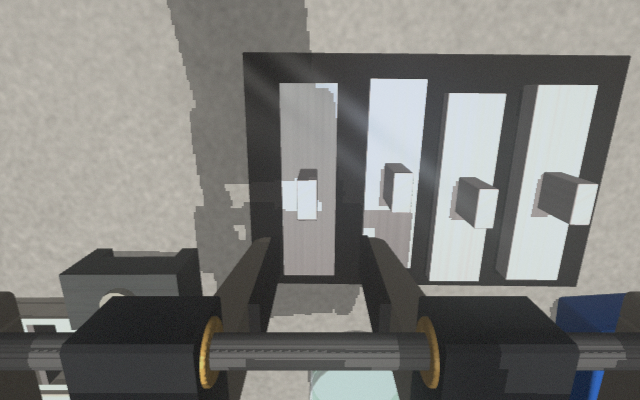

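Run:
```python
from h import *
f=grab_frame("wrist")
P=np.array([ray(f,c,.019) for c in [(280,83),(337.5,83),(336,275),(283,276)]]); print(P.round(4),P.mean(0))
print(P[2]-P[1],P[3]-P[0], read_state()["eef_pos"])
```

```text
[[0.4208 0.1459 0.019 ]
 [0.4202 0.1886 0.019 ]
 [0.5787 0.192  0.019 ]
 [0.5806 0.1459 0.019 ]] [0.50009006 0.16812309 0.019     ]
[0.15852399 0.00336917 0.        ] [1.59701673e-01 3.68150278e-05 0.00000000e+00] [0.5085325  0.17660515 0.12797603]
```

arm_command:
  series: "0.85 -0.85 3 0 0.55;0.85 -0.85 6 0 0.55;0.85 -0.85 8.5 0 0.55;0.85 -0.85 9.5 0 0.55;0.85 -0.85 9.5 0 0.55;0.85 -0.85 9.5 0 0.55;0.85 -0.85 9.5 0 1;0.85 -0.85 9.5 0 1;0.85 -0.85 9.5 0 1;0.85 -0.85 9.5 0 1;0.85 -0.85 9.5 0 1;0.85 -0.85 9.5 0 1"

```text
clock: 41.93
eef_pos: [0.5013, 0.1674, 0.0338]
tcp_rot: [-3.135, 0.006, -3.127]
ft_force: [-0.8, -0.9, 4.5]
gripper_width: 0.153
```

arm_command:
  series: "0 0 -2 0 1;0 0 -5 0 1;0 0 -8.5 0 1;0 0 -8.5 0 1;0 0 -8.5 0 1;0 0 -8.5 0 1;0 0 -8.5 0 1"

```text
clock: 42.52
eef_pos: [0.4989, 0.1677, 0.1164]
tcp_rot: [-3.135, 0.002, -3.127]
ft_force: [0.0, -0.7, -3.6]
gripper_width: 0.149
```

Run:
```python
from h import *
f=grab_frame("top"); f=grab_frame("top"); s=read_state(); print(s["clock"],s["eef_pos"],s["tcp_rot"],s["ft_force"],s["gripper_width"])
```

```text
42.6167 [0.4992076  0.16773617 0.11668835] [-3.13465289e+00  2.12153533e-03 -3.12739446e+00] [ 0.8369778  1.3815734 -3.1136428] 0.14567197731355686
```

arm_command:
  series: "2 -4 0 0 1;4 -8 0 0 1;5.15 -12 0 0 1;5.15 -14.6 0 0 1;5.15 -14.6 0 0 1;5.15 -14.6 0 0 1;5.15 -14.6 3 0 1;5.15 -14.6 6 0 1;5.15 -14.6 7.7 0 1;5.15 -14.6 8.3 0 1;5.15 -14.6 8.3 0 1;5.15 -14.6 8.3 0 1"

```text
clock: 43.62
eef_pos: [0.4506, 0.0211, 0.035]
tcp_rot: [-3.135, 0.003, -3.126]
ft_force: [-0.1, 0.5, -1.7]
gripper_width: 0.15
```

arm_command:
  series: "0 0 0 0 1;0 0 0 0 1"

```text
clock: 43.78
eef_pos: [0.452, 0.0212, 0.0365]
tcp_rot: [-3.134, 0.006, -3.126]
ft_force: [-0.2, -0.1, -2.1]
gripper_width: 0.153
```

arm_command:
  series: "0 0 0.3 0 1;0 0 0.6 0 1;0 0 0.7 0 1;0 0 0.7 0 1;0 0 0.7 0 1;0 0 0.7 0 1"

```text
clock: 44.28
eef_pos: [0.4534, 0.0209, 0.0309]
tcp_rot: [-3.134, 0.008, -3.126]
ft_force: [0.0, 0.7, 5.4]
gripper_width: 0.149
```

arm_command:
  series: "-0.5 0 0 0 1;-1.5 0 0 0 1;-2.5 0 0.02 0 1;-3.5 0 0.02 0 1;-4.5 0 0.03 0 1;-5.5 0 0.03 0 1;-6.5 0 0.04 0 1;-7.4 0 0.04 0 1;-7.9 0 0.05 0 1;-8 0 0.05 0 1;-8 0 0.05 0 1;-8 0 0.05 0 1"

```text
clock: 45.28
eef_pos: [0.5339, 0.022, 0.0313]
tcp_rot: [-3.134, 0.009, -3.126]
ft_force: [1.4, 0.2, -0.6]
gripper_width: 0.152
```

arm_command:
  series: "-0.1 0 0 0 1;-0.3 0 0 0 1;-0.4 0 0 0 1;-0.5 0 0 0 1;-0.5 0 0 0 1"

```text
clock: 45.7
eef_pos: [0.5368, 0.0222, 0.0309]
tcp_rot: [-3.134, 0.004, -3.126]
ft_force: [-8.3, -1.0, 4.8]
gripper_width: 0.151
```

arm_command:
  series: "0.1 0 0 0 0.7;0.1 0 0 0 0.6;0.1 0 0 0 0.6;0.1 0 0 0 0.6;0.1 0 -3 0 0.6;0.1 0 -6 0 0.6;4 0 -10 0 0.3;8 0 -14 0 0;10 0 -17 0 0;10 0 -17 0 0;10 0 -17 0 0;10 0 -17 0 0"

```text
clock: 46.7
eef_pos: [0.437, 0.0217, 0.2018]
tcp_rot: [-3.133, 0.008, -3.126]
ft_force: [-0.4, 0.2, -0.3]
gripper_width: 0.811
```

Run:
```python
from h import *
t=snap("top","t23",(180,60,440,250),3);f=snap("wrist","w23"); s=read_state(); print(s["clock"],s["eef_pos"],s["tcp_rot"],s["ft_force"],s["gripper_width"])
```

```text
46.8 [0.43612435 0.0219196  0.19946847] [-3.1342377   0.00326299 -3.12592492] [-0.27171017  0.75814472 -0.46413134] 0.8999293842694295
```

View pics/t23.png

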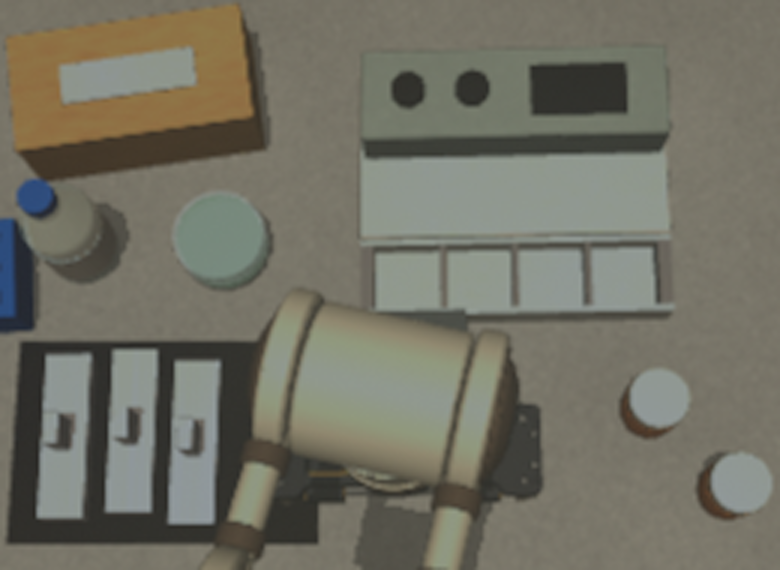

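View pics/w23.png

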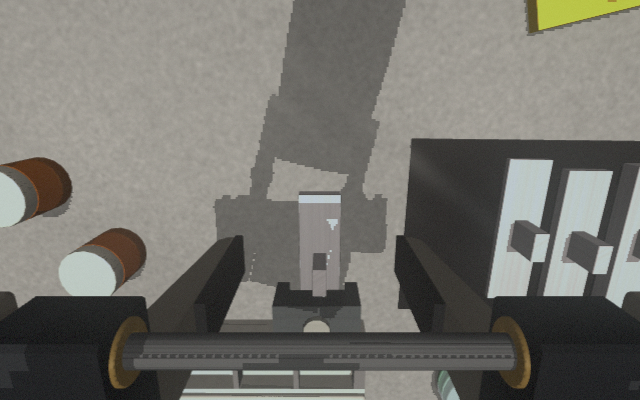

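arm_command:
  series: "-4 -3.5 -2 0 0;-8 -7 -2 0 0;-12 -10.5 -2 0.0155 0;-16.2 -14 -2 0.0155 0;-16.2 -14 -2 0.0155 0;-16.2 -14 -2 0.0155 0;-16.2 -14 -2 0.0155 0;-16.2 -14 -2 0.0155 0;-16.2 -14 -2 0.0155 0"

```text
clock: 47.55
eef_pos: [0.5993, -0.1142, 0.22]
tcp_rot: [-3.135, 0.001, -3.141]
ft_force: [0.5, 1.2, -0.1]
gripper_width: 1.002
```

Run:
```python
from h import *
grab_frame("top");f=snap("wrist","w24"); s=read_state(); print(s["clock"],s["eef_pos"],s["tcp_rot"],s["ft_force"],s["gripper_width"],f["position"],f["attitude"])
```

```text
47.65 [ 0.59946357 -0.11413334  0.22101465] [-3.13459307e+00  3.02664306e-03 -3.14024485e+00] [ 0.65488506 -0.02905377 -0.39989227] 0.9987953818067229 [ 0.5204293  -0.11289224  0.38944926] [2.85879694 0.00612465 1.57241512]
```

View pics/w24.png

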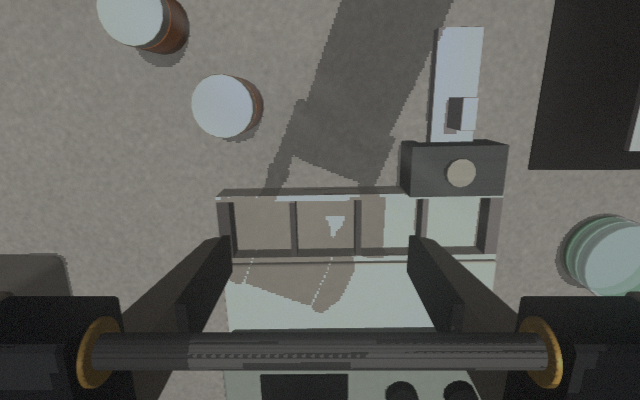

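Run:
```python
from h import *
im=cv2.imread("pics/w24.png")
cv2.imwrite("pics/w24z.png",cv2.resize(cv2.convertScaleAbs(im[180:270,210:510],alpha=1.4),None,fx=2.66,fy=4,interpolation=cv2.INTER_CUBIC))
hsv=cv2.cvtColor(im,cv2.COLOR_BGR2HSV)
m=((hsv[...,1]<40)&(hsv[...,2]>165)).astype(np.uint8)
m[:, 300:]=0; m[150:]=0
f=grab_frame("wrist")
for c in cv2.findContours(m,cv2.RETR_EXTERNAL,cv2.CHAIN_APPROX_NONE)[0]:
    if cv2.contourArea(c)>500:
        (x,y),r=cv2.minEnclosingCircle(c); print(x,y,r,cv2.boundingRect(c),ray(f,(x,y),.064));
```

```text
221.0520782470703 106.15625 31.223857879638672 (194, 75, 57, 62) [ 0.52916202 -0.20221933  0.064     ]
128.1688690185547 14.43073844909668 33.198890686035156 (97, 0, 65, 44) [ 0.45544464 -0.27406349  0.064     ]
```

View pics/w24z.png

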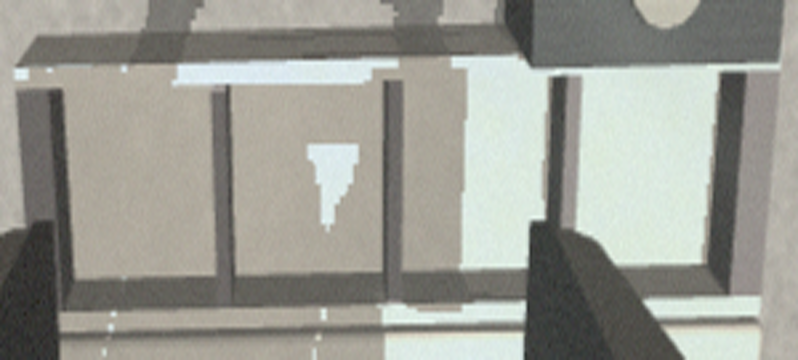

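Run:
```python
from h import *
f=grab_frame("wrist")
q=lambda x,y:(210+x/2.66-.3,180+y/4-.4)
for n,x,y in [("d32",222,180),("d21",395,180),("d10",567,180),("front inner L",130,88),("front inner M",310,84),("back inner L",140,305),("back inner M",310,303),("front outer",130,66),("front outer M",310,64)]:
    print(n,ray(f,q(x,y),.034).round(4))
for n,x,y in [("back floor L",140,279),("back floor M",310,275)]: print(n,ray(f,q(x,y),.012).round(4))
```

```text
d32 [ 0.6523 -0.1429  0.034 ]
d21 [ 0.652  -0.0736  0.034 ]
d10 [ 0.6518 -0.0048  0.034 ]
front inner L [ 0.6269 -0.1787  0.034 ]
front inner M [ 0.6255 -0.1078  0.034 ]
back inner L [ 0.6889 -0.1774  0.034 ]
back inner M [ 0.688  -0.1074  0.034 ]
front outer [ 0.6209 -0.1784  0.034 ]
front outer M [ 0.6201 -0.1078  0.034 ]
back floor L [ 0.6911 -0.181   0.012 ]
back floor M [ 0.6895 -0.1071  0.012 ]
```

Run:
```python
from h import *
im=cv2.imread("pics/w24.png")
cv2.imwrite("pics/w24y.png",cv2.resize(cv2.convertScaleAbs(im[15:215,390:520],alpha=1.5),None,fx=4,fy=3,interpolation=cv2.INTER_CUBIC))
im=cv2.imread("pics/t23.png")
```

```text
(no output)
```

View pics/w24y.png

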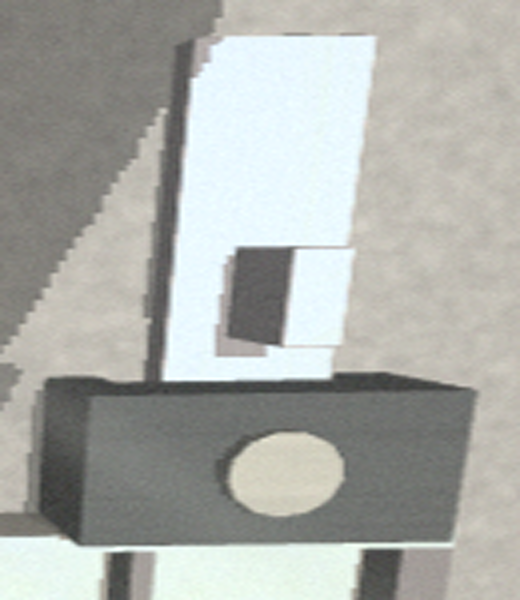

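Run:
```python
from h import *
f=grab_frame("wrist")
q=lambda x,y:(390+x/4-.4,15+y/3-.3)
print("tab",ray(f,q((290+354+345+281)/4,(247+249+347+345)/4),.056))
for p in [(90,397),(477,389),(78,546),(455,541)]: print("foot",ray(f,q(*p),.05).round(4))
print("screw",ray(f,q(286,474),.058))
print("plate rear",ray(f,q(195,38),.016),ray(f,q(376,36),.016))
t=grab_frame("top")
# top-cam: same foot/pockets from t23 zoom 3 @ (180,60)
q3=lambda x,y:(180+x/3-.33,60+y/3-.33)
for n,x,z in [("d32",587,.034),("d21",515,.034),("d10",444,.034)]: print(n,ray(t,q3(x,270),z).round(4))
print("front outer",ray(t,q3(520,315),.034),"back",ray(t,q3(520,246),.034))
```

```text
tab [0.5360504  0.02140816 0.056     ]
foot [ 0.5674 -0.0266  0.05  ]
foot [0.5646 0.065  0.05  ]
foot [ 0.6167 -0.0259  0.05  ]
foot [0.6146 0.0671 0.05  ]
screw [0.59054452 0.01965894 0.058     ]
plate rear [ 0.45737084 -0.00142313  0.016     ] [0.45677322 0.04179218 0.016     ]
d32 [ 0.6606 -0.1424  0.034 ]
d21 [ 0.6607 -0.0734  0.034 ]
d10 [ 0.6607 -0.0052  0.034 ]
front outer [ 0.61586819 -0.07786709  0.034     ] back [ 0.68481075 -0.07841766  0.034     ]
```

arm_command:
  series: "3 -4 2 0 0;6 -7 5 0 0;7.1 -8.75 8 0 0;7.1 -8.75 10 0 0;7.1 -8.75 10 0 0;7.1 -8.75 10 0 0;7.1 -8.75 10 0 0;7.1 -8.75 10 0 0"

```text
clock: 48.52
eef_pos: [0.5316, -0.2031, 0.1247]
tcp_rot: [-3.132, 0.008, -3.139]
ft_force: [0.2, 0.8, 0.6]
gripper_width: 1.002
```

Run:
```python
from h import *
grab_frame("top");f=snap("wrist","w25"); s=read_state(); print(s["clock"],s["eef_pos"],s["tcp_rot"],s["ft_force"],s["gripper_width"])
```

```text
48.6167 [ 0.53123409 -0.20307628  0.12417245] [-3.13200269  0.00734252 -3.13926131] [0.26956701 0.30024298 1.07297787] 0.9990584706604341
```

View pics/w25.png

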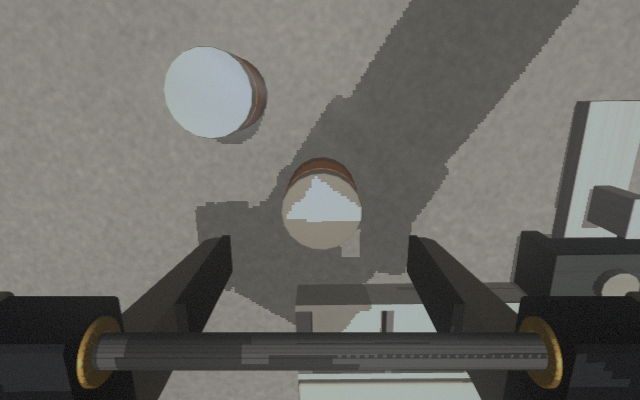

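Run:
```python
from h import *
f=grab_frame("wrist"); print(ray(f,(321.5,211),.064),ray(f,(209.5,92),.064), ray(f,(321.5,249),.064),read_state()["eef_pos"])
```

```text
[ 0.52721635 -0.20175245  0.064     ] [ 0.45019627 -0.27128872  0.064     ] [ 0.55523158 -0.20162713  0.064     ] [ 0.53091914 -0.20300605  0.12374712]
```

arm_command:
  series: "0.4 0.1 3 0 0;0.4 0.1 6 0 0;0.4 0.1 8 0 0;0.4 0.1 9.3 0 0;0.4 0.1 9.3 0 0;0.4 0.1 9.3 0 0.6;0.4 0.1 9.3 0 1;0.4 0.1 9.3 0 1;0.4 0.1 9.3 0 1;0.4 0.1 9.3 0 1;0.4 0.1 9.3 0 1"

```text
clock: 49.58
eef_pos: [0.528, -0.203, 0.0315]
tcp_rot: [-3.132, 0.008, -3.14]
ft_force: [-0.1, 0.6, 2.7]
gripper_width: 0.605
```

arm_command:
  series: "0 0 -2 0 1;0 0 -5 0 1;0 0 -8 0 1;0 0 -8 0 1;0 0 -8 0 1;0 0 -8 0 1;0 0 -8 0 1"

```text
clock: 50.17
eef_pos: [0.526, -0.2015, 0.1094]
tcp_rot: [-3.134, 0.005, -3.14]
ft_force: [-0.6, 1.3, -1.7]
gripper_width: 0.605
```

Run:
```python
from h import *
grab_frame("top");f=snap("wrist","w26"); s=read_state(); print(s["clock"],s["eef_pos"],s["tcp_rot"],s["ft_force"],s["gripper_width"])
```

```text
50.2667 [ 0.52622593 -0.2015476   0.10956063] [-3.13397093  0.00484665 -3.1396177 ] [ 0.38369278 -0.43677355 -1.58298182] 0.6032741579284995
```

View pics/w26.png

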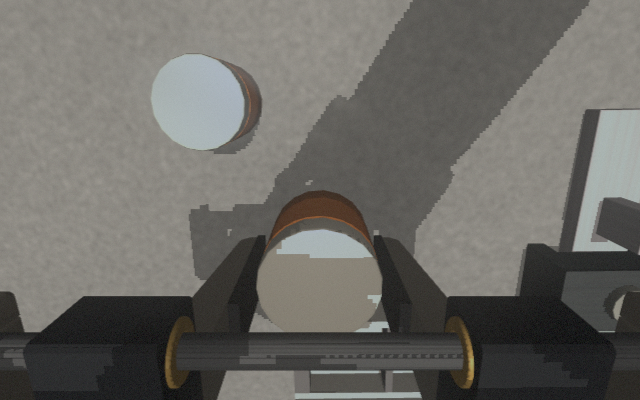

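Run:
```python
from h import *
f=grab_frame("wrist"); print(ray(f,(319,228.5),.142)+[.028,0,0],ray(f,(257.5,282),.142),ray(f,(382,282),.142),read_state()["eef_pos"])
```

```text
[ 0.5271783  -0.20116762  0.142     ] [ 0.52384477 -0.22753106  0.142     ] [ 0.52350934 -0.17412875  0.142     ] [ 0.52642922 -0.20171042  0.10987505]
```

arm_command:
  series: "-4 1 0 0 1;-8 2 0 0 1;-12 2.3 0 0 1;-13.1 2.3 0 0 1;-13.1 2.3 0 0 1;-13.1 2.3 0 0 1;-13.1 2.3 0 0 1;-13.1 2.3 0 0 1"

```text
clock: 50.98
eef_pos: [0.6561, -0.1786, 0.1101]
tcp_rot: [-3.134, 0.004, -3.14]
ft_force: [-0.4, -0.4, -1.7]
gripper_width: 0.601
```

Run:
```python
from h import *
grab_frame("top");f=snap("wrist","w27"); s=read_state(); print(s["clock"],s["eef_pos"],s["tcp_rot"],s["ft_force"],s["gripper_width"])
snap("side","s27",(240,120,460,280),3)
```

```text
51.0833 [ 0.65647891 -0.17870899  0.1105305 ] [-3.13374429  0.00493512 -3.14041392] [ 0.74471731  0.98611064 -1.65978635] 0.6016481258540275
```

View pics/w27.png

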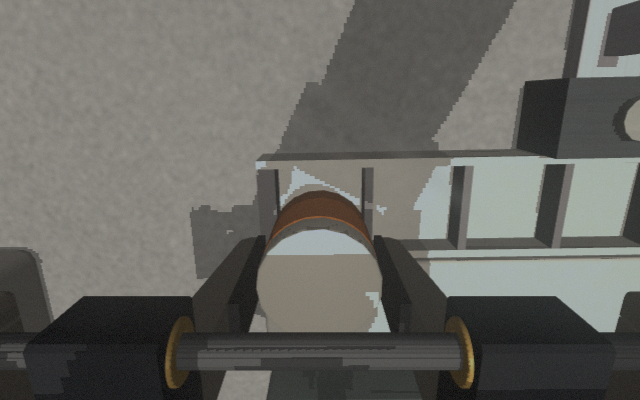

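View pics/s27.png

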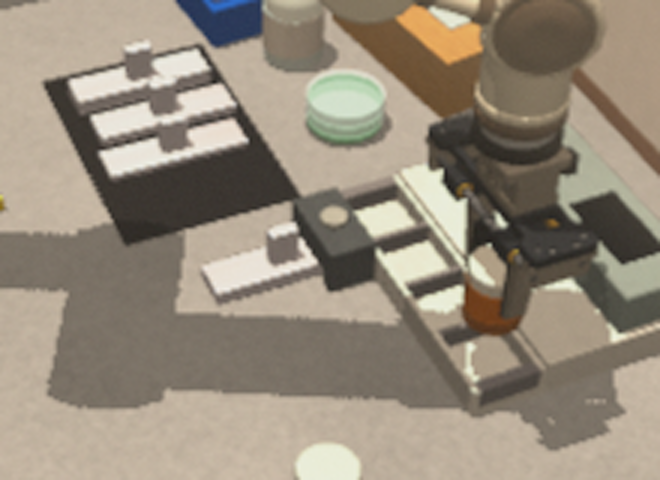

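arm_command:
  series: "0 0 2 0 1;0 0 4 0 1;0 0 5 0 1;0 0 5.6 0 1;0 0 6.2 0 1;0 0 6.5 0 1;0 0 6.5 0 1;0 0 6.5 0 1"

```text
clock: 51.8
eef_pos: [0.6575, -0.1795, 0.0464]
tcp_rot: [-3.133, 0.006, -3.14]
ft_force: [0.3, 0.3, -0.8]
gripper_width: 0.602
```

arm_command:
  series: "0 0 0.2 0 1;0 0 0.35 0 1;0 0 0.35 0 1;0 0 0.35 0 0.25;0 0 0.35 0 0.25;0 0 0.35 0 0.25;0 0 0.35 0 0.25;0 0 -3 0 0.25;0 0 -7 0 0.1;0 0 -9 0 0;0 0 -9 0 0;0 0 -9 0 0"

```text
clock: 52.8
eef_pos: [0.658, -0.1791, 0.1383]
tcp_rot: [-3.132, 0.01, -3.14]
ft_force: [-0.0, 0.9, -0.1]
gripper_width: 0.993
```

Run:
```python
from h import *
f=snap("wrist","w28");grab_frame("top"); s=read_state(); print(s["clock"],s["eef_pos"],s["tcp_rot"],s["ft_force"],s["gripper_width"])
```

```text
52.9 [ 0.65599602 -0.17826087  0.13474198] [-3.13429511  0.00385136 -3.1403498 ] [-0.01547415  0.27156758 -0.03732702] 1.0001257055974504
```

View pics/w28.png

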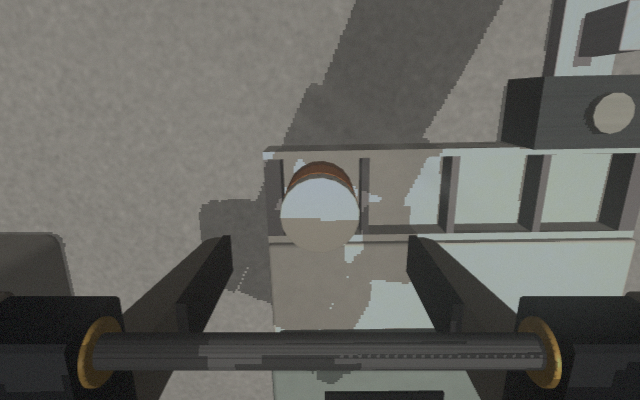

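arm_command:
  series: "4 -2 0 0 0;8 -4 0 0 0;12 -6 0 0 0;16 -8 0 0 0;20 -9.3 0 0 0;20.6 -9.3 0 0 0;20.6 -9.3 0 0 0;20.6 -9.3 0 0 0;20.6 -9.3 0 0 0"

```text
clock: 53.65
eef_pos: [0.4503, -0.2709, 0.1337]
tcp_rot: [-3.136, 0.003, -3.14]
ft_force: [0.5, -0.2, -0.0]
gripper_width: 1.001
```

Run:
```python
from h import *
grab_frame("top");f=snap("wrist","w29"); s=read_state(); print(s["clock"],s["eef_pos"],s["tcp_rot"],s["ft_force"],s["gripper_width"])
```

```text
53.75 [ 0.45092499 -0.27088365  0.13410696] [-3.13499441  0.00352732 -3.13900574] [ 0.11617467 -0.15905533 -1.32517872] 0.9987887363995478
```

View pics/w29.png

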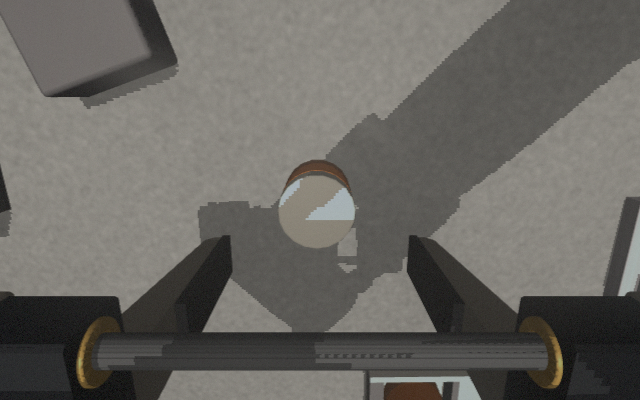

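Run:
```python
from h import *
f=grab_frame("wrist"); print(ray(f,(317,211),.064),read_state()["eef_pos"])
```

```text
[ 0.44994969 -0.27257432  0.064     ] [ 0.45095944 -0.2709364   0.13420995]
```

arm_command:
  series: "0.1 -0.2 3 0 0;0.1 -0.2 6 0 0;0.1 -0.2 9 0 0;0.1 -0.2 10.3 0 0;0.1 -0.2 10.3 0 0;0.1 -0.2 10.3 0 0.6;0.1 -0.2 10.3 0 1;0.1 -0.2 10.3 0 1;0.1 -0.2 10.3 0 1;0.1 -0.2 10.3 0 1;0.1 -0.2 10.3 0 1"

```text
clock: 54.72
eef_pos: [0.4508, -0.274, 0.0321]
tcp_rot: [-3.134, 0.005, -3.139]
ft_force: [-0.4, 0.9, 3.0]
gripper_width: 0.604
```

arm_command:
  series: "0 0 -2 0 1;0 0 -5 0 1;0 0 -9 0 1;0 0 -10 0 1;0 0 -10 0 1;0 0 -10 0 1;0 0 -10 0 1;0 0 -10 0 1"

```text
clock: 55.38
eef_pos: [0.449, -0.2719, 0.1294]
tcp_rot: [-3.138, 0.001, -3.139]
ft_force: [0.5, 0.0, -1.4]
gripper_width: 0.603
```

Run:
```python
from h import *
grab_frame("top");f=snap("wrist","w30"); s=read_state(); print(s["clock"],s["eef_pos"],s["tcp_rot"],s["ft_force"],s["gripper_width"])
```

```text
55.4833 [ 0.44937479 -0.27229912  0.13006181] [-3.13661857e+00  2.06283760e-03 -3.13900656e+00] [ 0.15377765 -0.19652744 -1.77319942] 0.6041543259158652
```

View pics/w30.png

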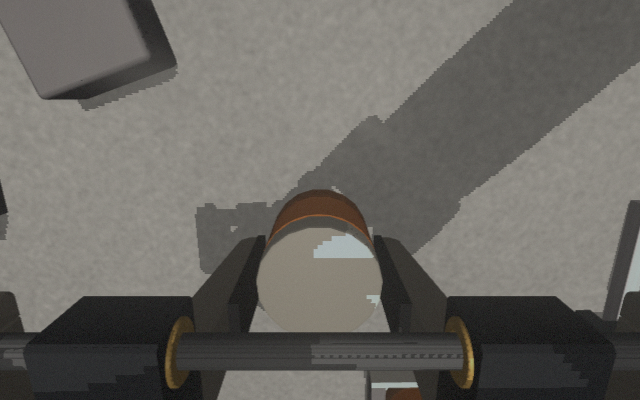

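arm_command:
  series: "-2.5 2.8 0 0 1;-5 5.6 0 0 1;-7.5 8.4 0 0 1;-10 11.2 0 0 1;-12.5 14 0 0 1;-15 16.8 0 0 1;-17.5 19.6 0 0 1;-20.7 23.3 0 0 1;-20.7 23.3 0 0 1;-20.7 23.3 0 0 1;-20.7 23.3 0 0 1;-20.7 23.3 0 0 1"

```text
clock: 56.48
eef_pos: [0.6547, -0.0399, 0.1285]
tcp_rot: [-3.136, 0.0, -3.14]
ft_force: [-0.6, -0.3, -2.1]
gripper_width: 0.606
```

Run:
```python
from h import *
grab_frame("top");f=snap("wrist","w31"); s=read_state(); print(s["clock"],s["eef_pos"],s["tcp_rot"],s["ft_force"],s["gripper_width"])
```

```text
56.5833 [ 0.65492479 -0.04017868  0.12914283] [-3.13652258e+00  1.31384348e-03 -3.14083493e+00] [ 0.36272983 -0.89699853 -2.54552552] 0.6063504875347681
```

View pics/w31.png

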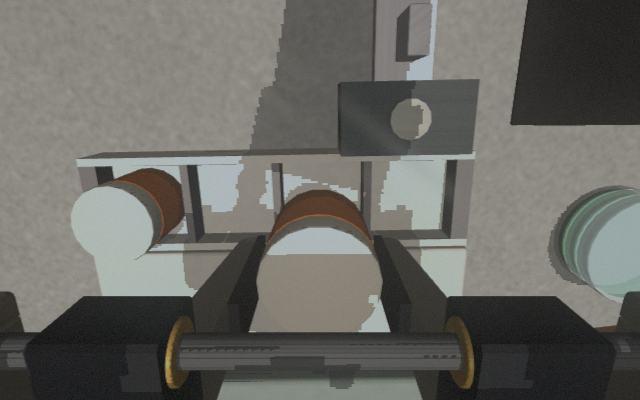

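arm_command:
  series: "0 0.15 2.5 0 1;0 0.15 5 0 1;0 0.15 6.5 0 1;0 0.15 7.3 0 1;0 0.15 8 0 1;0 0.15 8.3 0 1;0 0.15 8.3 0 1;0 0.15 8.3 0 1"

```text
clock: 57.25
eef_pos: [0.6558, -0.0395, 0.0473]
tcp_rot: [-3.136, 0.003, -3.141]
ft_force: [0.4, -0.6, -2.4]
gripper_width: 0.61
```

arm_command:
  series: "0 0 0.2 0 1;0 0 0.35 0 1;0 0 0.35 0 1;0 0 0.35 0 0.25;0 0 0.35 0 0.25;0 0 0.35 0 0.25;0 0 0.35 0 0.25;0 0 -3 0 0.25;0 0 -7 0 0.1;0 0 -10 0 0;4 0 -13 0 0;6 0 -15 0 0"

```text
clock: 58.25
eef_pos: [0.595, -0.0388, 0.1985]
tcp_rot: [-3.136, 0.004, -3.141]
ft_force: [-0.6, -0.7, 0.4]
gripper_width: 0.994
```

arm_command:
  series: "4 -2 0 0 0;8 -4 0 0 0;12 -6 0 0 0;16 -8 0 0 0;20 -8 0 0 0;24 -8 0 0 0;26 -8 0 0 0;26 -8 0 0 0;26 -8 0 0 0;26 -8 0 0 0"

```text
clock: 59.08
eef_pos: [0.3358, -0.1193, 0.1986]
tcp_rot: [-3.135, 0.005, -3.141]
ft_force: [-0.3, 0.4, -0.2]
gripper_width: 1.0
```

Run:
```python
from h import *
snap("top","t32",(180,60,440,250),3);f=snap("wrist","w32"); s=read_state(); print(s["clock"],s["eef_pos"],s["tcp_rot"],s["ft_force"],s["gripper_width"])
snap("side","s32",(230,70,480,270),3)
```

```text
59.1833 [ 0.33595297 -0.11909183  0.19831062] [-3.13577296  0.00408141 -3.13986488] [ 0.68738117  0.15971635 -0.22852591] 1.0029815803706177
```

View pics/t32.png

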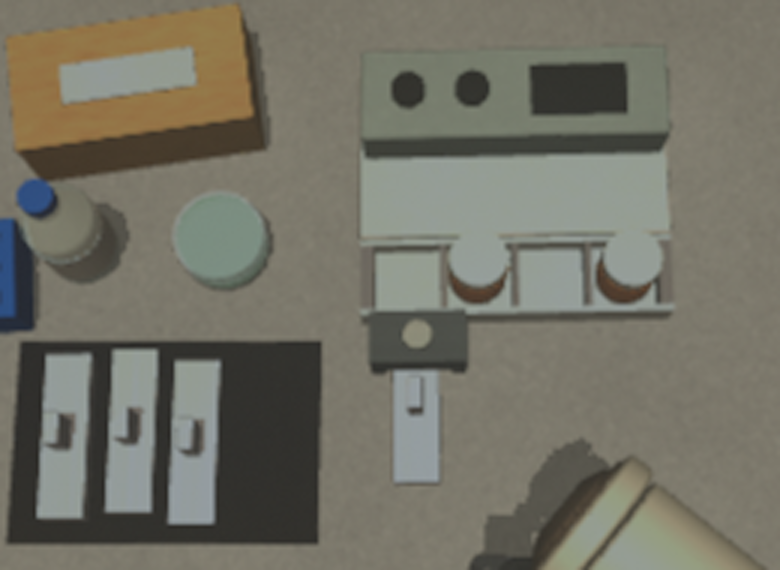

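View pics/s32.png

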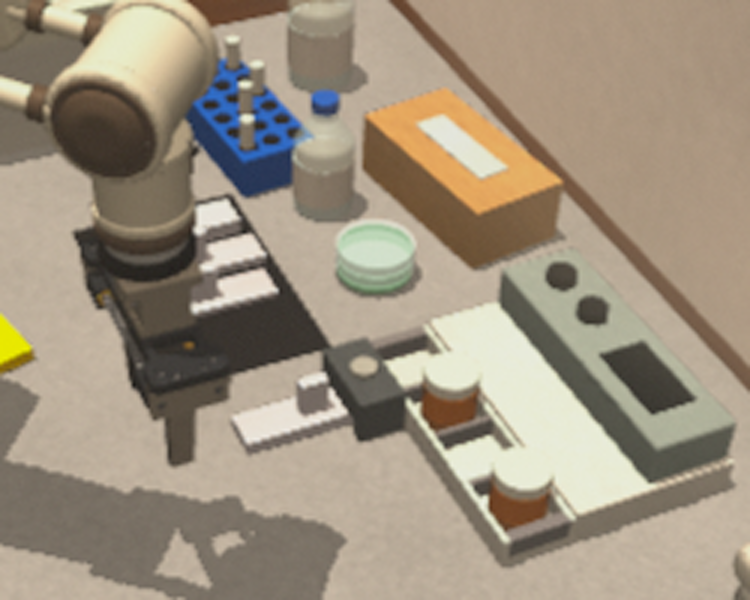

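Run:
```python
from h import *
t=grab_frame("top")
q3=lambda x,y:(180+x/3-.33,60+y/3-.33)
for x,y in [(478,262),(632,260)]: print(ray(t,q3(x,y),.076).round(4))
sd=grab_frame("side")
for P in [(.6558,-.0395,.076),(.6575,-.1795,.076)]: print(((proj(sd,P)-[230,70])*3).round(0))
p=[ray(t,q3(x,y),.016).round(4) for x,y in [(394,484),(440,482)]]; print(p)
```

```text
[ 0.6547 -0.0368  0.076 ]
[ 0.6566 -0.1787  0.076 ]
[449. 372.]
[520. 467.]
[array([0.4552, 0.0413, 0.016 ]), array([ 0.4573, -0.0022,  0.016 ])]
```

```bash
python3 -c "
from plant import *
print(close_job())"
```

```text
the job is handed in; nothing more can be done
None
```

The job is handed in at about 59 s of the 210 s allowed. The 16 mm shim is home under the foot and both jars stand in pockets; handing in gives no verdict.

- **Shims tried:** The 8, 12 and 16 mm shims each slid fully home, stopping against the shaker's front with the shim's middle at x ≈ 0.536 m. The 20 mm shim stopped dead at the foot's front twice with about 20 N of push. The second time I had re-gripped it so that it lay flat.
- **Shims now:** The 16 mm shim was put back and left home. The other three lie flat on the mat.
- **Jars:** Only two jars were present. They stand upright in pockets 1 and 3.
- **Last checks:**
  - The top and side pictures show both caps within about 3 mm of the pocket centres, at the seated height of 76 mm.
  - The shim's rear edge is at x ≈ 0.456 m, which means it is fully home.
  - The dishes and bottle look unmoved, and the gripper is clear of everything.
- **Disagreements:**
  - By weight alone the 16 mm shim read light, about 3.05 N where 3.4 N was expected, so I told it from the 12 mm one by measured thickness.
  - My first estimates of the pocket positions, read from the top camera, were up to 5 mm out in y. A second look at the pocket walls from both cameras settled that.

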